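# Stack turning blanks in the latched stock cage

### The job

Lift the thumb latch of the stock cage out of its catch and swing the gate wide open. Then stack all the octagonal turning blanks from the bench in the cage as a pyramid, every blank lying with its length running from front to back about midway in the depth: three side by side on the floor, the others sitting in the gaps of the layer below. With the pile complete, swing the gate fully shut and let the latch bar drop back into its catch; leave the other things on the bench where they are.

Things in the scene. Friction and masses are not known exactly. Their poses are not given: they have to be found in the camera images.
- cage: stock cage fixed to the bench: a plywood trough with a hooded gate at the front. Origin: centre of its underside on the bench; x points from the gate (robot side) to the back, y to its left (hinge side), z up. Side walls 10 mm thick, reaching only z = 65 mm; the back is open above a low sill. Two slim steel posts outside its front corners (x -72, y +96 and -92 mm) reach z = 88 and 138 mm
- trough (a point): middle of the trough's inner floor, at cage x = 0, y = 0, z = 10 mm; axes as the cage. Clear inside: y from -73 to +73 mm between the side walls, x from -66 to +65 mm between low front and back sills (6 and 10 mm thick), which stand only 10 mm above the floor (top at z 20 mm)
- catch (a point): middle of the top edge of the catch's lip, at cage x -96.5, y -92, z 127 mm: an upright steel lip 6 mm thick in front of a small shelf on the right-hand post (lip y -83 to -101 mm), open at the top. With the gate shut the free end of the latch bar lies behind the lip, 22 mm below its top edge (underside), and so holds the gate
- gate_hinge (a point): point on the gate's vertical hinge axis, at cage x -75, y +85, z 112 mm; turns with the gate. From the hinge the gate spans 166 mm, to the cage's right (-y) when shut; clear sheet 6 mm thick in an aluminium frame, z 14 to 140 mm
- roof (a point): middle of the clear roof that the gate carries (an L-shaped guard), 66 mm behind the gate, z 142 mm. The roof is 4 mm thick (z 140 to 144 mm), reaches 135 mm back from the gate, spans 30 to 166 mm from the hinge axis along it and covers the trough when shut, so nothing can be put in or taken out then. It swings out to the front with the gate
- gate (a joint): gate angle, rad: 0 shut, grows as it swings out towards the robot, turning clockwise seen from above about gate_hinge; at 1.57 the gate stands straight out from the cage's front with its roof in front of the trough; stop at 2.4. Light hinge friction (0.06 N m): it stays where it is left
- latch (a joint): angle of the gravity latch bar, rad: 0 level (on a stop, also when the gate is open), grows as its free end is lifted, stop at 1.2; falls back by its own weight (0.12 kg). Steel bar 8 x 14 mm pivoted on the gate's outer face 45 mm from the hinge axis, z 112 mm, reaching 143 mm away from the hinge. Above 0.25 it clears the catch; the lip has no ramp, so lift the bar to go back over it too
- latch_knob (a point): mid-grip of the latch's wooden thumb knob: round peg 14 mm thick, square to the gate, standing 54 mm out from the bar and ending in a 24 mm disc; 98 mm from the bar's pivot. Gate shut, latch down: cage x -120, y -58, z 112 mm (45 mm before the gate's mid-plane, 143 mm along it from the hinge). Pinch from above, fingers closing along the gate; the peg can turn between them
- blank1: wooden turning blank, octagonal bar 60 mm long, 44 mm across flats, about 70 g, all alike; may be absent. Origin: its centre, 22 mm above what it lies on; x is the long axis (y and z depend on which flat is down). Starts lying on the bench right of the cage. Resting in the gap between two neighbours, its centre is 62 mm less half their spacing above theirs (about 38 mm in the cage)
- blank2: wooden turning blank, octagonal bar 60 mm long, 44 mm across flats, about 70 g, all alike; may be absent. Origin: its centre, 22 mm above what it lies on; x is the long axis (y and z depend on which flat is down). Starts lying on the bench right of the cage. Resting in the gap between two neighbours, its centre is 62 mm less half their spacing above theirs (about 38 mm in the cage)
- blank3: wooden turning blank, octagonal bar 60 mm long, 44 mm across flats, about 70 g, all alike; may be absent. Origin: its centre, 22 mm above what it lies on; x is the long axis (y and z depend on which flat is down). Starts lying on the bench right of the cage. Resting in the gap between two neighbours, its centre is 62 mm less half their spacing above theirs (about 38 mm in the cage)
- blank4: wooden turning blank, octagonal bar 60 mm long, 44 mm across flats, about 70 g, all alike; may be absent. Origin: its centre, 22 mm above what it lies on; x is the long axis (y and z depend on which flat is down). Starts lying on the bench right of the cage. Resting in the gap between two neighbours, its centre is 62 mm less half their spacing above theirs (about 38 mm in the cage)
- blank5: wooden turning blank, octagonal bar 60 mm long, 44 mm across flats, about 70 g, all alike; may be absent. Origin: its centre, 22 mm above what it lies on; x is the long axis (y and z depend on which flat is down). Starts lying on the bench right of the cage. Resting in the gap between two neighbours, its centre is 62 mm less half their spacing above theirs (about 38 mm in the cage)
- blank6: wooden turning blank, octagonal bar 60 mm long, 44 mm across flats, about 70 g, all alike; may be absent. Origin: its centre, 22 mm above what it lies on; x is the long axis (y and z depend on which flat is down). Starts lying on the bench right of the cage. Resting in the gap between two neighbours, its centre is 62 mm less half their spacing above theirs (about 38 mm in the cage)
- ferrule1: brass ring 22 mm across, 18 mm high, among the blanks; to be left alone. Origin: centre of its underside
- ferrule2: brass ring 22 mm across, 18 mm high, among the blanks; to be left alone. Origin: centre of its underside
- tape: roll of tape, 90 mm across, 25 mm high; to be left alone. Origin: centre of its underside
- glue: white glue bottle, 56 mm across, 150 mm high; to be left alone. Origin: centre of its underside
- gouge: turning gouge lying on the bench, 280 mm long, 26 mm thick, origin under the joint of handle and blade; to be left alone
- mallet: turned mallet standing on its 70 mm head, 230 mm high; to be left alone. Origin: centre of its underside
- wax: wax jar, 70 mm across, 70 mm high; to be left alone. Origin: centre of its underside
Not all that is in view belongs to the job. Leave any red or turquoise look-alike of the blank4 alone. Leave any green look-alike of the blank6 alone.

How it is judged:
On the way, in this order (a step that is already met when the one before it is completed fails the run):
1. the latch bar is lifted clear of its catch while the gate is still shut (value of joint latch above 0.2 rad and value of joint gate below 0.15 rad), for 0.05 s.
2. the gate is swung wide open (more than about 70 degrees) (value of joint gate above 1.2 rad), for 0.2 s.
3. with the gate still open, every blank lies in the pile: on the cage floor, in a gap of the bottom row, or in the gap of the second row (value of joint gate above 0.5 rad and x of blank1 in the frame of cage between -0.025 and 0.025 m and angle between the x axis of each of blank1, blank2, blank3, blank4, blank5, blank6 and the x axis of cage, either way round below 0.2 rad and ((y of blank1 in the frame of cage between -0.07 and 0.07 m and z of blank1 in the frame of cage between 0.024 and 0.04 m) or (y of blank1 in the frame of cage between -0.038 and -0.01 m and z of blank1 in the frame of cage between 0.06 and 0.08 m) or (y of blank1 in the frame of cage between 0.01 and 0.038 m and z of blank1 in the frame of cage between 0.06 and 0.08 m) or (y of blank1 in the frame of cage between -0.014 and 0.014 m and z of blank1 in the frame of cage between 0.094 and 0.122 m)) and x of blank2 in the frame of cage between -0.025 and 0.025 m and ((y of blank2 in the frame of cage between -0.07 and 0.07 m and z of blank2 in the frame of cage between 0.024 and 0.04 m) or (y of blank2 in the frame of cage between -0.038 and -0.01 m and z of blank2 in the frame of cage between 0.06 and 0.08 m) or (y of blank2 in the frame of cage between 0.01 and 0.038 m and z of blank2 in the frame of cage between 0.06 and 0.08 m) or (y of blank2 in the frame of cage between -0.014 and 0.014 m and z of blank2 in the frame of cage between 0.094 and 0.122 m)) and x of blank3 in the frame of cage between -0.025 and 0.025 m and ((y of blank3 in the frame of cage between -0.07 and 0.07 m and z of blank3 in the frame of cage between 0.024 and 0.04 m) or (y of blank3 in the frame of cage between -0.038 and -0.01 m and z of blank3 in the frame of cage between 0.06 and 0.08 m) or (y of blank3 in the frame of cage between 0.01 and 0.038 m and z of blank3 in the frame of cage between 0.06 and 0.08 m) or (y of blank3 in the frame of cage between -0.014 and 0.014 m and z of blank3 in the frame of cage between 0.094 and 0.122 m)) and x of blank4 in the frame of cage between -0.025 and 0.025 m and ((y of blank4 in the frame of cage between -0.07 and 0.07 m and z of blank4 in the frame of cage between 0.024 and 0.04 m) or (y of blank4 in the frame of cage between -0.038 and -0.01 m and z of blank4 in the frame of cage between 0.06 and 0.08 m) or (y of blank4 in the frame of cage between 0.01 and 0.038 m and z of blank4 in the frame of cage between 0.06 and 0.08 m) or (y of blank4 in the frame of cage between -0.014 and 0.014 m and z of blank4 in the frame of cage between 0.094 and 0.122 m)) and x of blank5 in the frame of cage between -0.025 and 0.025 m and ((y of blank5 in the frame of cage between -0.07 and 0.07 m and z of blank5 in the frame of cage between 0.024 and 0.04 m) or (y of blank5 in the frame of cage between -0.038 and -0.01 m and z of blank5 in the frame of cage between 0.06 and 0.08 m) or (y of blank5 in the frame of cage between 0.01 and 0.038 m and z of blank5 in the frame of cage between 0.06 and 0.08 m) or (y of blank5 in the frame of cage between -0.014 and 0.014 m and z of blank5 in the frame of cage between 0.094 and 0.122 m)) and x of blank6 in the frame of cage between -0.025 and 0.025 m and ((y of blank6 in the frame of cage between -0.07 and 0.07 m and z of blank6 in the frame of cage between 0.024 and 0.04 m) or (y of blank6 in the frame of cage between -0.038 and -0.01 m and z of blank6 in the frame of cage between 0.06 and 0.08 m) or (y of blank6 in the frame of cage between 0.01 and 0.038 m and z of blank6 in the frame of cage between 0.06 and 0.08 m) or (y of blank6 in the frame of cage between -0.014 and 0.014 m and z of blank6 in the frame of cage between 0.094 and 0.122 m))), for 0.3 s.
At the end, for the whole second after the job is handed in: gate within 0.06 rad of shut, latch bar within 0.08 rad of down; every present blank at rest in the cage, within 0.2 rad of front-to-back and 25 mm of mid-depth: on the floor, in a gap of the floor row (10 to 38 mm off the middle, 60 to 80 mm high) or on top (within 14 mm of the middle) (value of joint gate below 0.06 rad and value of joint latch below 0.08 rad and x of blank1 in the frame of cage between -0.025 and 0.025 m and angle between the x axis of each of blank1, blank2, blank3, blank4, blank5, blank6 and the x axis of cage, either way round below 0.2 rad and ((y of blank1 in the frame of cage between -0.07 and 0.07 m and z of blank1 in the frame of cage between 0.024 and 0.04 m) or (y of blank1 in the frame of cage between -0.038 and -0.01 m and z of blank1 in the frame of cage between 0.06 and 0.08 m) or (y of blank1 in the frame of cage between 0.01 and 0.038 m and z of blank1 in the frame of cage between 0.06 and 0.08 m) or (y of blank1 in the frame of cage between -0.014 and 0.014 m and z of blank1 in the frame of cage between 0.094 and 0.122 m)) and x of blank2 in the frame of cage between -0.025 and 0.025 m and ((y of blank2 in the frame of cage between -0.07 and 0.07 m and z of blank2 in the frame of cage between 0.024 and 0.04 m) or (y of blank2 in the frame of cage between -0.038 and -0.01 m and z of blank2 in the frame of cage between 0.06 and 0.08 m) or (y of blank2 in the frame of cage between 0.01 and 0.038 m and z of blank2 in the frame of cage between 0.06 and 0.08 m) or (y of blank2 in the frame of cage between -0.014 and 0.014 m and z of blank2 in the frame of cage between 0.094 and 0.122 m)) and x of blank3 in the frame of cage between -0.025 and 0.025 m and ((y of blank3 in the frame of cage between -0.07 and 0.07 m and z of blank3 in the frame of cage between 0.024 and 0.04 m) or (y of blank3 in the frame of cage between -0.038 and -0.01 m and z of blank3 in the frame of cage between 0.06 and 0.08 m) or (y of blank3 in the frame of cage between 0.01 and 0.038 m and z of blank3 in the frame of cage between 0.06 and 0.08 m) or (y of blank3 in the frame of cage between -0.014 and 0.014 m and z of blank3 in the frame of cage between 0.094 and 0.122 m)) and x of blank4 in the frame of cage between -0.025 and 0.025 m and ((y of blank4 in the frame of cage between -0.07 and 0.07 m and z of blank4 in the frame of cage between 0.024 and 0.04 m) or (y of blank4 in the frame of cage between -0.038 and -0.01 m and z of blank4 in the frame of cage between 0.06 and 0.08 m) or (y of blank4 in the frame of cage between 0.01 and 0.038 m and z of blank4 in the frame of cage between 0.06 and 0.08 m) or (y of blank4 in the frame of cage between -0.014 and 0.014 m and z of blank4 in the frame of cage between 0.094 and 0.122 m)) and x of blank5 in the frame of cage between -0.025 and 0.025 m and ((y of blank5 in the frame of cage between -0.07 and 0.07 m and z of blank5 in the frame of cage between 0.024 and 0.04 m) or (y of blank5 in the frame of cage between -0.038 and -0.01 m and z of blank5 in the frame of cage between 0.06 and 0.08 m) or (y of blank5 in the frame of cage between 0.01 and 0.038 m and z of blank5 in the frame of cage between 0.06 and 0.08 m) or (y of blank5 in the frame of cage between -0.014 and 0.014 m and z of blank5 in the frame of cage between 0.094 and 0.122 m)) and x of blank6 in the frame of cage between -0.025 and 0.025 m and ((y of blank6 in the frame of cage between -0.07 and 0.07 m and z of blank6 in the frame of cage between 0.024 and 0.04 m) or (y of blank6 in the frame of cage between -0.038 and -0.01 m and z of blank6 in the frame of cage between 0.06 and 0.08 m) or (y of blank6 in the frame of cage between 0.01 and 0.038 m and z of blank6 in the frame of cage between 0.06 and 0.08 m) or (y of blank6 in the frame of cage between -0.014 and 0.014 m and z of blank6 in the frame of cage between 0.094 and 0.122 m)) and linear speed of each of blank1, blank2, blank3, blank4, blank5, blank6 below 0.02 m/s); the robot touches nothing.
It fails at once if another thing on the bench is moved by more than 6 cm (distance of any of ferrule1, ferrule2, tape, glue, gouge, mallet, wax from where it was at the start of the episode above 0.06 m).
Of blank1, blank2, blank3, blank4, blank5, blank6 only 4 to 6 are there at a start; the rules pass over those that are not, and their reading is None.
At some moment in a run one of blank1, blank2, blank3, blank4, blank5, blank6 may be knocked a few centimetres aside while the robot is not near it.
Once in a run the grip may slacken for a moment while it holds something.
It also fails if it takes over 210 s, if anything falls off the work surface, if the arm or the gripper's body presses on something with over 40 N, if the wrist force passes 120 N, or if a joint passes its speed limit or range.

### The arm

A 6-joint arm with a two-finger parallel gripper is mounted at the origin on the work surface. World frame = base frame: x ahead of the robot, y to its left, z up, the work surface at z = 0. Lengths are in m, angles in rad, forces in N, time in s.
With the tool pointing down it reaches from about 0.35 to 0.925 m from the base axis. Payload 6.4 kg.
Tool frame: the origin (TCP) lies between the finger pads; the fingertips stand 8 mm ahead of it and the grasp point (between the pads) lies 11 mm behind it; z points along the fingers, x is the direction in which the jaws open and shut, and the axes are right-handed (so a half turn about z gives the same grasp; the last joint's range is limited). The gripper opens to 85 mm and grips with 20 to 120 N. Pads are 22 mm wide; open, the fingers measure 114 mm over their backs; the gripper's body (76 mm by 85 mm) begins 54 mm behind the grasp point. The pads swing forward as they close: fully open they stand 13 mm farther back than shut.
Start: joints at [-1.439, 0.245, 1.558, -0, 1.339, -0.174], TCP at [0.196, -0.62, 0.239] pointing down, gripper open.
Joint ranges: [-3.13, 3.13], [-1.02, 2.26], [0.13, 2.54], [-0.95, 4.09], [0.21, 2.88], [-2.74, 2.74]. Speed limits (rad/s): [2.57, 2.57, 3.14, 3.14, 3.14, 3.14].

### API

Orientations are given as a rotation vector (axis times angle).
In Python, from workcell import state, imaging, ticket gives the robot as it stands. The module is installed in compiled form; this text tells all that it offers.
- The arm moves only by the tool carry_out, never from a script. Its argument "steps" is a list of rows, each an object of numbers: "x", "y", "z": the shift along the world's x, y, z in cm; "rx", "ry", "rz": the turn, a rotation vector about the world's x, y, z in degrees; "gripper": the opening, from -1 (shut) to 1 (fully open). A call has exactly 8 rows; each row shifts and turns the commanded pose from where the row before left it; what a row does not reach is not made up. A row lasts 1/12 s, in which the tool goes at most 41.7 mm and 7.16 degrees, less where a joint would pass 70% of its speed; a pose out of reach is approached as far as the arm can. A call is refused whole if a number of a shift passes 4.17 or a number of a turn 7.16, either way. A call with a gripper value outside its range is refused whole. The fingers move at their own pace and stop on an object; "squeeze" is the grip in N (left out, the last holds). Time passes only in rows, so rows that do not move let the fingers close, or fill a call up. It gives the time, the measured TCP pose, the force and the opening at its end, in the units of the state.
- state(): the state, without advancing time (a new reading comes with each control period).
- imaging.grab_frame(name): name is "scene" or "side" or "wrist"; returns the picture (384x512x3 uint8, blue, green, red); there is no depth.
- imaging.camera_model(name): a dict with "mtx" (3x3 intrinsics, pixels), "D" ([k1, k2, p1, p2, k3] as OpenCV has them; the pictures are not rectified), "world_to_cam" (4x4, takes a point from world to camera coordinates); the wrist camera has in their place "hand_eye" (4x4, takes a point from camera to tool coordinates, whose origin is the TCP and whose axes are the tool frame's). Camera axes: x right, y down, z forward; pixel columns grow to the right and rows downward; lengths in m; the calibration is good to about 2 mm. A picture is of the moment at which its call begins: read the wrist's pose just before it. camera_model takes no time and is no camera call.
- ticket.close_job(): hands the job in, once; it reports no verdict.
The state is a dict: "time_s": time; "joint_positions": joint angles; "joint_vel": joint speeds; "tau": joint torques, N m; "position": TCP position; "eef_rot": TCP orientation; "force": force on the tool from outside, world axes, zero at the start; "wrist_torque": the same for the moment, N m; "finger_gap": finger opening in m.
Only numpy, scipy, OpenCV 4.12 (cv2) and the standard library are available. Lean on these libraries where they do the work, as an engineer would, in place of code of your own. Each camera call takes 0.05 s, during which the arm holds its last target. There are 200 camera calls.

## Working session

There is one attempt and no reset: what is moved stays moved. The work goes in short steps, Python scripts to look and compute and a tool call to move; the robot and the scene stay as the last step left them, time stands still between calls to the robot, and variables do not carry over. Pictures are saved under pics/ and viewed, about 12 in all and at most 16, crops included, and the job is handed in when it is done.

Besides the shell and the picture viewer there is one more tool, called after "Emit:" as name(argument=value, ...), one argument or row to a line, values as JSON. carry_out: Moves the arm, as the interface text tells. Its arguments: {"type":"object","properties":{"steps":{"type":"array"},"squeeze":{"type":"number"}},"required":["steps"]}

```bash
mkdir -p pics; ls; cat > h.py <<'E'
import numpy as np, cv2, json
from scipy.spatial.transform import Rotation as R
from workcell import state, imaging, ticket
def T_tool():
    s=state(); T=np.eye(4); T[:3,:3]=R.from_rotvec(s['eef_rot']).as_matrix(); T[:3,3]=s['position']; return T
def cam(n):
    m=imaging.camera_model(n); K=np.array(m['mtx']); D=np.array(m['D'],float)
    W=np.array(m['world_to_cam']) if 'world_to_cam' in m else np.linalg.inv(T_tool()@np.array(m['hand_eye']))
    return K,D,W
def ray(c,uv):
    K,D,W=c; p=cv2.undistortPoints(np.array(uv,float).reshape(-1,1,2),K,D).reshape(-1,2)
    d=np.c_[p,np.ones(len(p))]@W[:3,:3]; o=-W[:3,:3].T@W[:3,3]; return o,d
def onz(c,uv,z):
    o,d=ray(c,uv); return o+d*((z-o[2])/d[:,2])[:,None]
def proj(c,P):
    K,D,W=c; P=np.array(P,float).reshape(-1,3)
    return cv2.projectPoints(P,cv2.Rodrigues(W[:3,:3])[0],W[:3,3],K,D)[0].reshape(-1,2)
def grab(n,f=None):
    c=cam(n); im=imaging.grab_frame(n)
    if f: cv2.imwrite('pics/'+f+'.png',im)
    return c,im
E
python3 - <<'E'
from h import *
s=state(); print({k:np.round(v,3) for k,v in s.items()})
a=grab('scene','scene0'); b=grab('side','side0'); w=grab('wrist','wrist0')
for c in (a,b,w): print(c[0][0].round(0).tolist(), (-c[0][2][:3,:3].T@c[0][2][:3,3]).round(3), c[0][2][2,:3].round(2))
E
```

```text
pics
{'time_s': np.float64(0.0), 'joint_positions': array([-1.439,  0.246,  1.559,  0.   ,  1.339, -0.174]), 'joint_vel': array([ 0.   , -0.   ,  0.   , -0.   , -0.001,  0.002]), 'tau': array([ 1.0000e-03, -4.2950e+01, -3.2613e+01,  0.0000e+00,  5.0000e-03,
       -0.0000e+00]), 'position': array([ 0.196, -0.619,  0.238]), 'eef_rot': array([-2.533e+00,  1.856e+00,  2.000e-03]), 'force': array([ 0.07 , -0.16 , -0.401]), 'wrist_torque': array([-0.019, -0.031, -0.042]), 'finger_gap': np.float64(0.085)}
[[361.0, 0.0, 250.0], [0.0, 361.0, 192.0], [0.0, 0.0, 1.0]] [ 1.184 -0.081  0.924] [-0.63  0.07 -0.78]
[[463.0, 0.0, 259.0], [0.0, 463.0, 195.0], [0.0, 0.0, 1.0]] [ 0.015 -1.198  0.841] [ 0.35  0.8  -0.49]
[[342.0, 0.0, 256.0], [0.0, 342.0, 192.0], [0.0, 0.0, 1.0]] [ 0.274 -0.595  0.372] [-0.3  -0.09 -0.95]
```

View pics/scene0.png

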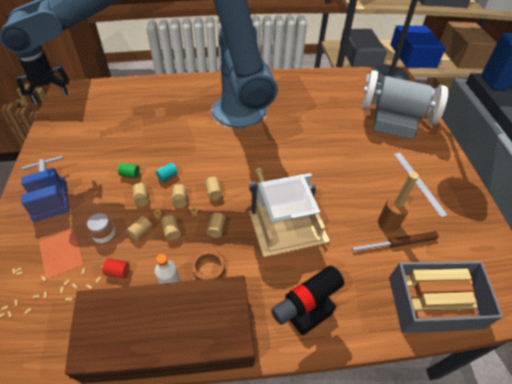

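View pics/side0.png

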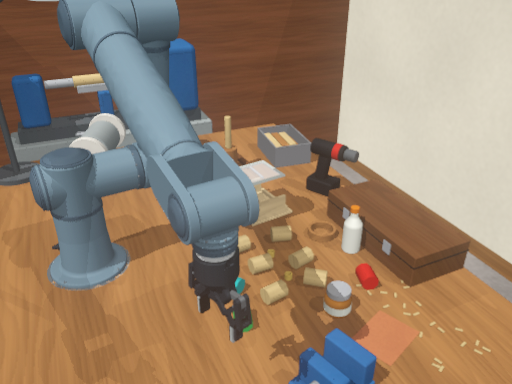

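The scene view shows six pale wooden blanks at px (140,195), (180,195), (214,188), (138,228), (171,228) and (216,225). The look-alikes are green (128,170), turquoise (167,172) and red (116,268), and all three are to be left alone. The cage is at (285,215), with its gate towards the robot. The side view has the arm partly in front of the blanks.

```bash
python3 - <<'E'
from h import *
im=cv2.imread('pics/scene0.png')
a=cv2.resize(im[155:265,235:345],None,fx=6,fy=6,interpolation=cv2.INTER_CUBIC)[:, :]
b=cv2.resize(im[155:265,105:240],None,fx=4,fy=4,interpolation=cv2.INTER_CUBIC)
cv2.imwrite('pics/c1.png',cv2.resize(a,(600,600)))
hsv=cv2.cvtColor(im,cv2.COLOR_BGR2HSV)
c=cam('scene')
for u,v in [(140,195),(180,195),(214,188),(138,228),(171,228),(216,225)]:
    print(u,v,hsv[v,u],onz(c,[u,v],0.03).round(3))
for n,p in dict(glue=(165,285),tape=(209,266),wax=(100,230),mallet=(390,222),green=(128,170),turq=(167,172),cage=(288,225),f1=(158,212),f2=(193,212)).items(): print(n,onz(c,p,0.02).round(3))
E
```

```text
140 195 [ 18 119 156] [[ 0.444 -0.349  0.03 ]]
180 195 [ 18 118 162] [[ 0.455 -0.221  0.03 ]]
214 188 [ 20 108 232] [[ 0.435 -0.112  0.03 ]]
138 228 [ 18 117 205] [[ 0.571 -0.343  0.03 ]]
171 228 [ 20 109 229] [[ 0.579 -0.244  0.03 ]]
216 225 [ 18 118 164] [[ 0.579 -0.111  0.03 ]]
glue [[ 0.755 -0.256  0.02 ]]
tape [[ 0.707 -0.136  0.02 ]]
wax [[ 0.563 -0.461  0.02 ]]
mallet [[0.608 0.425 0.02 ]]
green [[ 0.322 -0.404  0.02 ]]
turq [[ 0.342 -0.269  0.02 ]]
cage [[0.59  0.105 0.02 ]]
f1 [[ 0.509 -0.289  0.02 ]]
f2 [[ 0.518 -0.18   0.02 ]]
```

View pics/c1.png

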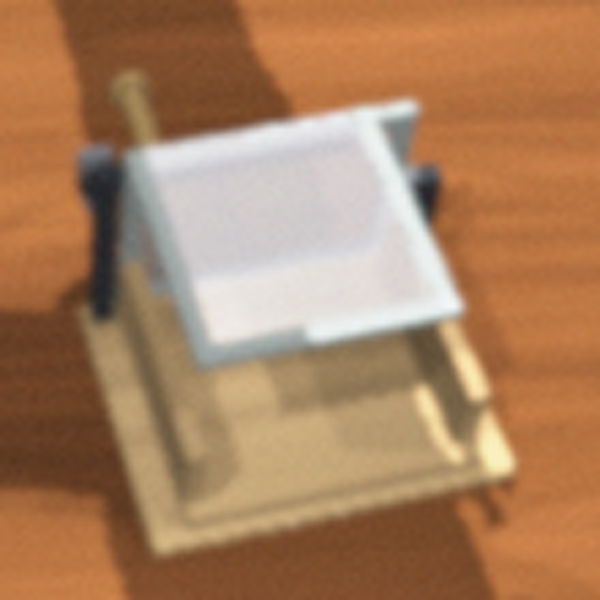

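The crop shows the cage shut and yawed. The knob disc is at crop (128,80), the right post at (95,155) and the hinge post at (425,175). The roof's back corners are at (205,360) and (462,308). I'll fit the cage pose from these known points.

```bash
python3 - <<'E'
from h import *
from scipy.optimize import least_squares
c=cam('scene')
P=np.array([[60,-81,142],[60,55,142],[-78,-81,144],[-130,-58,116],[-72,-92,138],[-72,96,88]])/1000
U=np.array([[205,360],[462,308],[135,157],[128,82],[95,157],[427,178]])/5.4545+[235,155]
def w(q,P): 
    p=P.copy(); cs,sn=np.cos(q[2]),np.sin(q[2]); p[:,0]=q[0]+cs*P[:,0]-sn*P[:,1]; p[:,1]=q[1]+sn*P[:,0]+cs*P[:,1]; return p
f=lambda q:(proj(c,w(q,P))-U).ravel()
r=least_squares(f,[.58,.1,.0],loss='soft_l1'); print(r.x,np.degrees(r.x[2])); print(f(r.x).reshape(-1,2).round(1))
E
```

```text
[0.58278214 0.10933696 0.15982755] 9.15744380282614
[[-1.   0.3]
 [-0.1 -0.3]
 [-2.1 -1.6]
 [ 1.7  4.1]
 [ 2.   2. ]
 [ 0.1 -2.6]]
```

Blanks, two rows: about (0.44, −0.35), (0.455, −0.22), (0.435, −0.11), (0.57, −0.34), (0.58, −0.24), (0.58, −0.11). The cage is near (0.583, 0.109) with about 9° yaw. Next I'll move in front of the cage with the wrist camera and turn the tool so the camera is on the robot side.

Emit:
carry_out(
  steps=[
    {"x": 1.06, "y": 2.8, "z": 0.6, "rz": 7.14, "gripper": -0.3},
    {"x": 1.06, "y": 2.8, "z": 0.6, "rz": 7.14},
    {"x": 1.06, "y": 2.8, "z": 0.6, "rz": 7.14},
    {"x": 1.06, "y": 2.8, "z": 0.6, "rz": 7.14},
    {"x": 1.06, "y": 2.8, "z": 0.6, "rz": 7.14},
    {"x": 1.06, "y": 2.8, "z": 0.6, "rz": 7.14},
    {"x": 1.06, "y": 2.8, "z": 0.6, "rz": 7.14},
    {"x": 1.06, "y": 2.8, "z": 0.6, "rz": 7.14},
  ],
)

```text
validation failed for argument at $.st...
```

Emit:
carry_out(
  steps=[
    {"x": 1.06, "y": 2.8, "rz": 7.14},
    {"x": 1.06, "y": 2.8, "rz": 7.14},
    {"x": 1.06, "y": 2.8, "rz": 7.14},
    {"x": 1.06, "y": 2.8, "rz": 7.14},
    {"x": 1.06, "y": 2.8, "rz": 7.14},
    {"x": 1.06, "y": 2.8, "rz": 7.14},
    {"x": 1.06, "y": 2.8, "rz": 7.14},
    {"x": 1.06, "y": 2.8, "rz": 7.14},
  ],
)

```text
validation failed for argument at $.st...
```

Emit:
carry_out(
  steps=[
    {"x": 1.06, "y": 2.8, "rz": 7.14},
    {"x": 1.06, "y": 2.8, "rz": 7.14},
    {"x": 1.06, "y": 2.8, "rz": 7.14},
    {"x": 1.06, "y": 2.8, "rz": 7.14},
    {"x": 1.06, "y": 2.8, "rz": 7.14},
    {"x": 1.06, "y": 2.8, "rz": 7.14},
    {"x": 1.06, "y": 2.8, "rz": 7.14},
    {"x": 1.06, "y": 2.8, "rz": 7.14},
  ],
)

```text
validation failed for argument at $.st...
```

```bash
python3 - <<'E'
from h import *
c,im=grab('wrist','w1')
cv2.imwrite('pics/w1b.png',cv2.resize(im,(800,600),interpolation=cv2.INTER_CUBIC))
s=state();print(s['position'],T_tool()[:3,:3].round(3).tolist(),s['finger_gap'],s['joint_positions'].round(2) if hasattr(s['joint_positions'],'round') else s['joint_positions'])
P=np.array([[-120,-58,112],[-72,-92,138],[-72,96,88],[60,-81,142],[60,55,142]])/1000
q=[.5828,.1093,.1598]; cs,sn=np.cos(q[2]),np.sin(q[2])
print(proj(c,np.c_[q[0]+cs*P[:,0]-sn*P[:,1],q[1]+sn*P[:,0]+cs*P[:,1],P[:,2]]).round(0)*1.5625)
E
```

```text
[ 0.19565169 -0.61950636  0.23858338] [[0.301, -0.954, -0.0], [-0.954, -0.301, 0.001], [-0.001, -0.0, -1.0]] 0.08546620110231849 [-1.44  0.25  1.56 -0.    1.34 -0.17]
[[   417.1875    312.5   ]
 [  3421.875    3179.6875]
 [  1843.75     1390.625 ]
 [ 60700.      74021.875 ]
 [163998.4375 162135.9375]]
```

View pics/w1b.png

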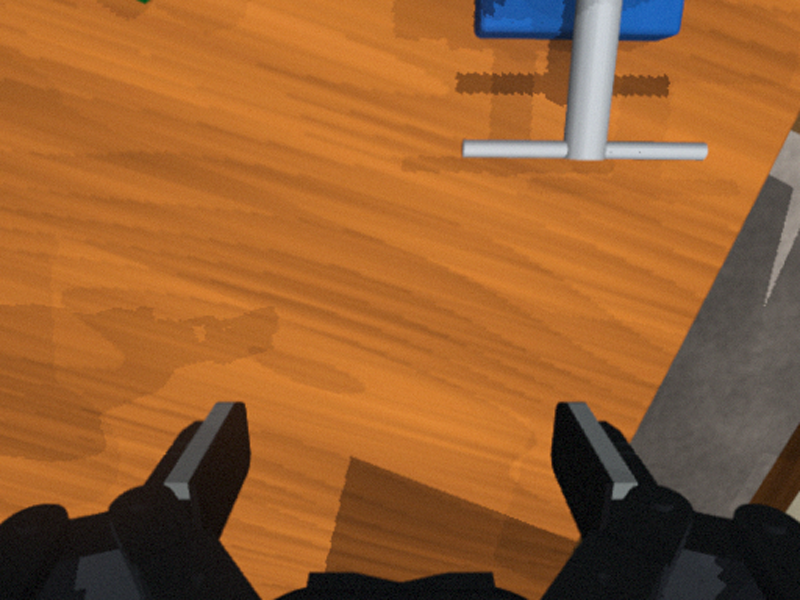

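The moves were refused, so this picture only shows the start view: bench, blue vice and fingers. Rows probably need every key, so I'll test one call.

Emit:
carry_out(
  steps=[
    {"x": 1.06, "y": 2.8, "z": 0.6, "rx": 0, "ry": 0, "rz": 7.14, "gripper": -0.3},
    {"x": 1.06, "y": 2.8, "z": 0.6, "rx": 0, "ry": 0, "rz": 7.14, "gripper": -0.3},
    {"x": 1.06, "y": 2.8, "z": 0.6, "rx": 0, "ry": 0, "rz": 7.14, "gripper": -0.3},
    {"x": 1.06, "y": 2.8, "z": 0.6, "rx": 0, "ry": 0, "rz": 7.14, "gripper": -0.3},
    {"x": 1.06, "y": 2.8, "z": 0.6, "rx": 0, "ry": 0, "rz": 7.14, "gripper": -0.3},
    {"x": 1.06, "y": 2.8, "z": 0.6, "rx": 0, "ry": 0, "rz": 7.14, "gripper": -0.3},
    {"x": 1.06, "y": 2.8, "z": 0.6, "rx": 0, "ry": 0, "rz": 7.14, "gripper": -0.3},
    {"x": 1.06, "y": 2.8, "z": 0.6, "rx": 0, "ry": 0, "rz": 7.14, "gripper": -0.3},
  ],
)

```text
time_s: 0.87
position: [0.2807, -0.3943, 0.2873]
eef_rot: [-3.114, 0.411, 0.0]
force: [0.2, -0.2, 0.4]
finger_gap: 0.03
```

Emit:
carry_out(
  steps=[
    {"x": 1.06, "y": 2.8, "z": 0, "rx": 0, "ry": 0, "rz": 7.14, "gripper": -0.3},
    {"x": 1.06, "y": 2.8, "z": 0, "rx": 0, "ry": 0, "rz": 7.14, "gripper": -0.3},
    {"x": 1.06, "y": 2.8, "z": 0, "rx": 0, "ry": 0, "rz": 7.14, "gripper": -0.3},
    {"x": 1.06, "y": 2.8, "z": 0, "rx": 0, "ry": 0, "rz": 7.14, "gripper": -0.3},
    {"x": 1.06, "y": 2.8, "z": 0, "rx": 0, "ry": 0, "rz": 7.14, "gripper": -0.3},
    {"x": 1.06, "y": 2.8, "z": 0, "rx": 0, "ry": 0, "rz": 7.14, "gripper": -0.3},
    {"x": 1.06, "y": 2.8, "z": 0, "rx": 0, "ry": 0, "rz": 7.14, "gripper": -0.3},
    {"x": 1.06, "y": 2.8, "z": 0, "rx": 0, "ry": 0, "rz": 7.14, "gripper": -0.3},
  ],
)

```text
time_s: 1.53
position: [0.3654, -0.1704, 0.2873]
eef_rot: [2.932, 1.128, 0.0]
force: [-0.0, -0.1, 0.4]
finger_gap: 0.0297
```

Emit:
carry_out(
  steps=[
    {"x": 1.06, "y": 2.8, "z": 0, "rx": 0, "ry": 0, "rz": 7.14, "gripper": -0.3},
    {"x": 1.06, "y": 2.8, "z": 0, "rx": 0, "ry": 0, "rz": 7.14, "gripper": -0.3},
    {"x": 1.06, "y": 2.8, "z": 0, "rx": 0, "ry": 0, "rz": 7.14, "gripper": -0.3},
    {"x": 1.06, "y": 2.8, "z": 0, "rx": 0, "ry": 0, "rz": 7.14, "gripper": -0.3},
    {"x": 1.06, "y": 2.8, "z": 0, "rx": 0, "ry": 0, "rz": 7.14, "gripper": -0.3},
    {"x": 1.06, "y": 2.8, "z": 0, "rx": 0, "ry": 0, "rz": 7.14, "gripper": -0.3},
    {"x": 1.06, "y": 2.8, "z": 0, "rx": 0, "ry": 0, "rz": 7.14, "gripper": -0.3},
    {"x": 0, "y": 0, "z": 0, "rx": 0, "ry": 0, "rz": 0, "gripper": -0.3},
  ],
)

```text
time_s: 2.2
position: [0.44, 0.0278, 0.2872]
eef_rot: [-2.176, -2.264, -0.002]
force: [-0.5, -0.7, 0.9]
finger_gap: 0.0301
```

```bash
python3 - <<'E'
from h import *
c,im=grab('wrist','w1')
cv2.imwrite('pics/w1c.png',cv2.resize(im,(800,600),interpolation=cv2.INTER_CUBIC))
np.savez('w1.npz',K=c[0],D=c[1],W=c[2])
s=state();print(s['position'],T_tool()[:3,:3].round(3).tolist())
P=np.array([[-120,-58,112],[-72,-92,138],[-72,96,88],[60,-81,142],[60,55,142]])/1000
q=[.5828,.1093,.1598]; cs,sn=np.cos(q[2]),np.sin(q[2])
print(proj(c,np.c_[q[0]+cs*P[:,0]-sn*P[:,1],q[1]+sn*P[:,0]+cs*P[:,1],P[:,2]]).round(0)*1.5625)
E
```

```text
[0.43959988 0.02604205 0.28709806] [[-0.035, 0.999, -0.001], [0.999, 0.035, 0.0], [0.0, -0.001, -1.0]]
[[406.25   317.1875]
 [359.375  412.5   ]
 [637.5    343.75  ]
 [404.6875 582.8125]
 [604.6875 562.5   ]]
```

View pics/w1c.png

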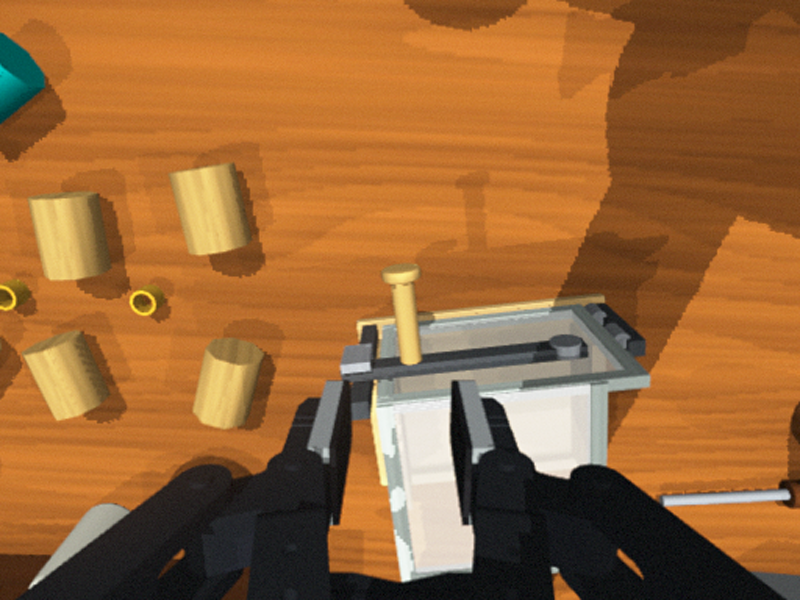

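Image: knob peg runs from px (411,362) to its disc at (402,270), with the bar to (345,375), the catch at (357,360) and the gate's top edge (380,392)–(648,378). The prediction for the grip point, (406,317), falls on the peg. The five visible blanks and two ferrules are at left.

```bash
python3 - <<'E'
from h import *
z=np.load('w1.npz'); c=(z['K'],z['D'],z['W']); s=1.5625
f=lambda u,v,h: onz(c,[u/s,v/s],h)[0]
a,b=f(411,362,.112),f(402,276,.112); d=a-b; print('peg base,disc',a.round(4),b.round(4),np.linalg.norm(d),'yaw',np.degrees(np.arctan2(d[1],d[0])))
g,h=f(380,392,.14),f(648,378,.14); d=h-g; print('gate',g.round(4),h.round(4),np.linalg.norm(d),np.degrees(np.arctan2(-d[0],d[1])))
q=[.5828,.1093,.1598]; 
k=[q[0]+np.cos(q[2])*-.120+np.sin(q[2])*.058,q[1]+np.sin(q[2])*-.12-np.cos(q[2])*.058]; print('knob pred',k, 'mid',f(406,317,.112))
E
```

```text
peg base,disc [0.5042 0.0373 0.112 ] [0.4476 0.0293 0.112 ] 0.05724609879423828 yaw 8.080798144015024
gate [0.5112 0.0187 0.14  ] [0.4963 0.1765 0.14  ] 0.1585186726162723 5.410481282032533
knob pred [np.float64(0.4735579086897433), np.float64(0.0329444796615101)] mid [0.47379916 0.03280822 0.112     ]
```

Emit:
carry_out(
  steps=[
    {"x": 1.7, "y": 0.4, "z": 0, "rx": 0, "ry": 0, "rz": 6.7, "gripper": -0.3},
    {"x": 1.7, "y": 0.4, "z": -1.0, "rx": 0, "ry": 0, "rz": 0, "gripper": -0.3},
    {"x": 0, "y": 0, "z": -3, "rx": 0, "ry": 0, "rz": 0, "gripper": -0.3},
    {"x": 0, "y": 0, "z": -3, "rx": 0, "ry": 0, "rz": 0, "gripper": -0.3},
    {"x": 0, "y": 0, "z": -3, "rx": 0, "ry": 0, "rz": 0, "gripper": -0.3},
    {"x": 0, "y": 0, "z": -3, "rx": 0, "ry": 0, "rz": 0, "gripper": -0.3},
    {"x": 0, "y": 0, "z": -3, "rx": 0, "ry": 0, "rz": 0, "gripper": -0.3},
    {"x": 0, "y": 0, "z": -2.6, "rx": 0, "ry": 0, "rz": 0, "gripper": -0.3},
  ],
)

```text
time_s: 2.92
position: [0.4725, 0.0312, 0.0994]
eef_rot: [-2.054, -2.376, 0.001]
force: [0.8, 0.2, 0.4]
finger_gap: 0.03
```

Emit:
carry_out(
  steps=[
    {"x": 0, "y": 0, "z": 0, "rx": 0, "ry": 0, "rz": 0, "gripper": -0.3},
    {"x": 0, "y": 0, "z": 0, "rx": 0, "ry": 0, "rz": 0, "gripper": -1},
    {"x": 0, "y": 0, "z": 0, "rx": 0, "ry": 0, "rz": 0, "gripper": -1},
    {"x": 0, "y": 0, "z": 0, "rx": 0, "ry": 0, "rz": 0, "gripper": -1},
    {"x": 0, "y": 0, "z": 0, "rx": 0, "ry": 0, "rz": 0, "gripper": -1},
    {"x": 0, "y": 0, "z": 0, "rx": 0, "ry": 0, "rz": 0, "gripper": -1},
    {"x": 0, "y": 0, "z": 0, "rx": 0, "ry": 0, "rz": 0, "gripper": -1},
    {"x": 0, "y": 0, "z": 0, "rx": 0, "ry": 0, "rz": 0, "gripper": -1},
  ],
  squeeze=30,
)

```text
time_s: 3.58
position: [0.473, 0.0326, 0.1026]
eef_rot: [-2.051, -2.377, -0.001]
force: [-4.5, 4.2, -2.9]
finger_gap: 0.0135
```

```bash
python3 - <<'E'
from h import *
grab('wrist','w2')
H=np.array([.5828,.1093]); yw=np.radians(8.5)
# arc rows: knob at radius vec (cage) (-45,-143) from hinge, rotate clockwise
v=np.array([-.045,-.137])
def p(t):
    a=yw-t; return np.array([np.cos(a)*v[0]-np.sin(a)*v[1],np.sin(a)*v[0]+np.cos(a)*v[1]])
n=20; st=np.radians(5.5)
for i in range(n): print((100*(p((i+1)*st)-p(i*st))).round(2).tolist())
E
```

```text
[-1.35, 0.3]
[-1.32, 0.43]
[-1.27, 0.55]
[-1.21, 0.67]
[-1.14, 0.78]
[-1.06, 0.89]
[-0.97, 0.99]
[-0.87, 1.07]
[-0.77, 1.15]
[-0.65, 1.22]
[-0.53, 1.28]
[-0.41, 1.32]
[-0.28, 1.36]
[-0.15, 1.38]
[-0.01, 1.38]
[0.12, 1.38]
[0.25, 1.36]
[0.38, 1.33]
[0.51, 1.29]
[0.63, 1.23]
```

Emit:
carry_out(
  steps=[
    {"x": 0, "y": 0.02, "z": 0.5, "rx": 0, "ry": 0, "rz": 0, "gripper": -1},
    {"x": 0, "y": 0.04, "z": 0.5, "rx": 0, "ry": 0, "rz": 0, "gripper": -1},
    {"x": -0.01, "y": 0.06, "z": 0.5, "rx": 0, "ry": 0, "rz": 0, "gripper": -1},
    {"x": -0.02, "y": 0.08, "z": 0.5, "rx": 0, "ry": 0, "rz": 0, "gripper": -1},
    {"x": -0.02, "y": 0.12, "z": 0.5, "rx": 0, "ry": 0, "rz": 0, "gripper": -1},
    {"x": -0.03, "y": 0.14, "z": 0.5, "rx": 0, "ry": 0, "rz": 0, "gripper": -1},
    {"x": -0.03, "y": 0.16, "z": 0.5, "rx": 0, "ry": 0, "rz": 0, "gripper": -1},
    {"x": 0, "y": 0, "z": 0, "rx": 0, "ry": 0, "rz": 0, "gripper": -1},
  ],
)

```text
time_s: 4.3
position: [0.4721, 0.0386, 0.1376]
eef_rot: [-2.051, -2.379, 0.0]
force: [-4.2, 2.9, -4.1]
finger_gap: 0.0127
```

```bash
python3 - <<'E'
from h import *
grab('wrist','w3'); s=state(); print(s['position'],s['force'],s['finger_gap'])
im=np.hstack([cv2.imread('pics/w2.png'),cv2.imread('pics/w3.png')])
cv2.imwrite('pics/w23.png',cv2.resize(im,(800,300)))
E
```

```text
[0.47209258 0.03851443 0.13723601] [-4.19419124  2.17806705 -4.16657739] 0.012761997649519071
```

View pics/w23.png

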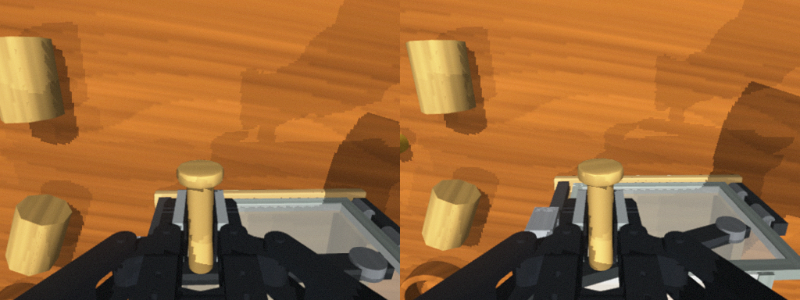

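The peg is held between the pads, and in the right frame the bar is clearly tilted up while the gate stays shut. Now I'll swing the gate along the arc.

Emit:
carry_out(
  steps=[
    {"x": -1.35, "y": 0.3, "z": 0, "rx": 0, "ry": 0, "rz": -5.5, "gripper": -1},
    {"x": -1.32, "y": 0.43, "z": 0, "rx": 0, "ry": 0, "rz": -5.5, "gripper": -1},
    {"x": -1.27, "y": 0.55, "z": 0, "rx": 0, "ry": 0, "rz": -5.5, "gripper": -1},
    {"x": -1.21, "y": 0.67, "z": 0, "rx": 0, "ry": 0, "rz": -5.5, "gripper": -1},
    {"x": -1.14, "y": 0.78, "z": 0, "rx": 0, "ry": 0, "rz": -5.5, "gripper": -1},
    {"x": -1.06, "y": 0.89, "z": 0, "rx": 0, "ry": 0, "rz": -5.5, "gripper": -1},
    {"x": -0.97, "y": 0.99, "z": 0, "rx": 0, "ry": 0, "rz": -5.5, "gripper": -1},
    {"x": -0.87, "y": 1.07, "z": 0, "rx": 0, "ry": 0, "rz": -5.5, "gripper": -1},
  ],
)

```text
time_s: 5.02
position: [0.3804, 0.0946, 0.1375]
eef_rot: [2.795, 1.43, -0.0]
force: [-2.1, -0.7, -1.8]
finger_gap: 0.0127
```

Emit:
carry_out(
  steps=[
    {"x": -0.77, "y": 1.15, "z": 0, "rx": 0, "ry": 0, "rz": -5.5, "gripper": -1},
    {"x": -0.65, "y": 1.22, "z": 0, "rx": 0, "ry": 0, "rz": -5.5, "gripper": -1},
    {"x": -0.53, "y": 1.28, "z": 0, "rx": 0, "ry": 0, "rz": -5.5, "gripper": -1},
    {"x": -0.41, "y": 1.32, "z": 0, "rx": 0, "ry": 0, "rz": -5.5, "gripper": -1},
    {"x": -0.28, "y": 1.36, "z": 0, "rx": 0, "ry": 0, "rz": -5.5, "gripper": -1},
    {"x": -0.15, "y": 1.38, "z": 0, "rx": 0, "ry": 0, "rz": -5.5, "gripper": -1},
    {"x": -0.01, "y": 1.38, "z": 0, "rx": 0, "ry": 0, "rz": -5.5, "gripper": -1},
    {"x": 0.12, "y": 1.38, "z": 0, "rx": 0, "ry": 0, "rz": -5.5, "gripper": -1},
  ],
)

```text
time_s: 5.68
position: [0.3529, 0.2005, 0.1371]
eef_rot: [3.129, 0.278, -0.003]
force: [-5.9, 0.8, -0.4]
finger_gap: 0.0129
```

Emit:
carry_out(
  steps=[
    {"x": 0.25, "y": 1.36, "z": 0, "rx": 0, "ry": 0, "rz": -5.5, "gripper": -1},
    {"x": 0.38, "y": 1.33, "z": 0, "rx": 0, "ry": 0, "rz": -5.5, "gripper": -1},
    {"x": 0.51, "y": 1.29, "z": 0, "rx": 0, "ry": 0, "rz": -5.5, "gripper": -1},
    {"x": 0.63, "y": 1.23, "z": 0, "rx": 0, "ry": 0, "rz": -5.5, "gripper": -1},
    {"x": 0, "y": 0, "z": 0, "rx": 0, "ry": 0, "rz": 0, "gripper": -1},
    {"x": 0, "y": 0, "z": -1, "rx": 0, "ry": 0, "rz": 0, "gripper": -1},
    {"x": 0, "y": 0, "z": -1, "rx": 0, "ry": 0, "rz": 0, "gripper": -1},
    {"x": 0, "y": 0, "z": -1, "rx": 0, "ry": 0, "rz": 0, "gripper": -1},
  ],
)

```text
time_s: 6.35
position: [0.3655, 0.2543, 0.1053]
eef_rot: [-3.122, 0.319, 0.024]
force: [-24.5, 14.3, 1.5]
finger_gap: 0.0127
```

Emit:
carry_out(
  steps=[
    {"x": 0, "y": 0, "z": 0, "rx": 0, "ry": 0, "rz": 0, "gripper": -0.3},
    {"x": 0, "y": 0, "z": 0, "rx": 0, "ry": 0, "rz": 0, "gripper": -0.3},
    {"x": 0, "y": 0, "z": 0, "rx": 0, "ry": 0, "rz": 0, "gripper": -0.3},
    {"x": 0, "y": 0, "z": 1, "rx": 0, "ry": 0, "rz": 0, "gripper": -0.3},
    {"x": 0, "y": 0, "z": 2, "rx": 0, "ry": 0, "rz": 0, "gripper": -0.3},
    {"x": 0, "y": 0, "z": 3, "rx": 0, "ry": 0, "rz": 0, "gripper": -0.3},
    {"x": 0, "y": 0, "z": 3, "rx": 0, "ry": 0, "rz": 0, "gripper": -0.3},
    {"x": 0, "y": 0, "z": 3, "rx": 0, "ry": 0, "rz": 0, "gripper": -0.3},
  ],
)

```text
time_s: 7.02
position: [0.3726, 0.2517, 0.2301]
eef_rot: [-3.124, 0.317, -0.007]
force: [0.7, 0.7, 0.3]
finger_gap: 0.03
```

Emit:
carry_out(
  steps=[
    {"x": 0, "y": 0, "z": 4, "rx": 0, "ry": 0, "rz": 0, "gripper": -0.3},
    {"x": 1, "y": 0, "z": 4, "rx": 0, "ry": 0, "rz": 0, "gripper": -0.3},
    {"x": 3, "y": -1, "z": 2, "rx": 0, "ry": 0, "rz": 5, "gripper": 1},
    {"x": 3, "y": -1, "z": 1, "rx": 0, "ry": 0, "rz": 5, "gripper": 1},
    {"x": 3, "y": -1, "z": 1, "rx": 0, "ry": 0, "rz": 5, "gripper": 1},
    {"x": 3, "y": -2, "z": 0, "rx": 0, "ry": 0, "rz": 5, "gripper": 1},
    {"x": 3, "y": -2, "z": 0, "rx": 0, "ry": 0, "rz": 0, "gripper": 1},
    {"x": 3, "y": -2, "z": 0, "rx": 0, "ry": 0, "rz": 0, "gripper": 1},
  ],
)

```text
time_s: 7.68
position: [0.5637, 0.1603, 0.3494]
eef_rot: [3.132, 0.23, 0.008]
force: [0.6, 0.2, -0.4]
finger_gap: 0.0854
```

Emit:
carry_out(
  steps=[
    {"x": 0, "y": 0, "z": 0, "rx": 0, "ry": 0, "rz": 0, "gripper": 1},
    {"x": 0, "y": 0, "z": 0, "rx": 0, "ry": 0, "rz": 0, "gripper": 1},
    {"x": 0, "y": 0, "z": 0, "rx": 0, "ry": 0, "rz": 0, "gripper": 1},
    {"x": 0, "y": 0, "z": 0, "rx": 0, "ry": 0, "rz": 0, "gripper": 1},
    {"x": 0, "y": 0, "z": 0, "rx": 0, "ry": 0, "rz": 0, "gripper": 1},
    {"x": 0, "y": 0, "z": 0, "rx": 0, "ry": 0, "rz": 0, "gripper": 1},
    {"x": 0, "y": 0, "z": 0, "rx": 0, "ry": 0, "rz": 0, "gripper": 1},
    {"x": 0, "y": 0, "z": 0, "rx": 0, "ry": 0, "rz": 0, "gripper": 1},
  ],
)

```text
time_s: 8.35
position: [0.5611, 0.1623, 0.3465]
eef_rot: [3.133, 0.232, 0.001]
force: [0.3, -0.2, -0.2]
finger_gap: 0.0853
```

```bash
python3 - <<'E'
from h import *
c,im=grab('wrist','w4'); np.savez('w4.npz',K=c[0],D=c[1],W=c[2])
c2,im2=grab('scene','s4')
cv2.imwrite('pics/w4b.png',cv2.resize(im,(800,600),interpolation=cv2.INTER_CUBIC))
T=T_tool();print(T.round(3).tolist(),np.degrees(np.arctan2(T[1,0],T[0,0])),state()['force'])
E
```

```text
[[0.989, 0.147, 0.0, 0.561], [0.147, -0.989, -0.0, 0.162], [0.0, 0.0, -1.0, 0.346], [0.0, 0.0, 0.0, 1.0]] 8.462831521066331 [-0.43784839 -0.68503853 -0.23949745]
```

View pics/w4b.png

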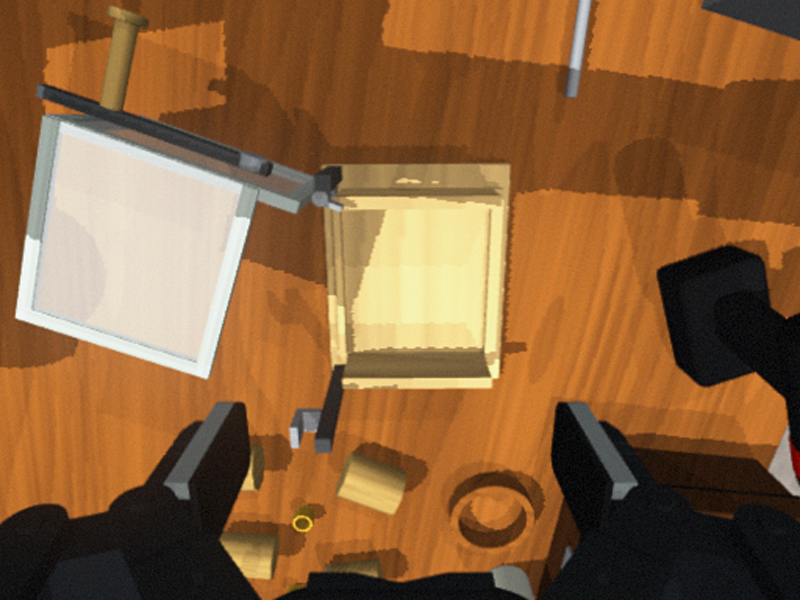

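The gate stands open at about 110°, its roof clear of the trough. The trough is at px (325–510, 165–388), with the right wall top at v 378–388 and the left wall top at v 165–190. I'll cast these onto z = 65 mm to refine the cage pose.

```bash
python3 - <<'E'
from h import *
z=np.load('w4.npz'); c=(z['K'],z['D'],z['W']); s=1.5625
f=lambda u,v,h: onz(c,[u/s,v/s],h)[0]
q=np.array([.5828,.1093]); y=np.radians(8.5); Rm=np.array([[np.cos(y),-np.sin(y)],[np.sin(y),np.cos(y)]])
for n,(u,v,h) in dict(LBo=(510,165,.065),LFo=(322,166,.065),RBo=(492,388,.065),RFo=(343,388,.065),RBi=(490,378,.065),RFi=(345,378,.065),post=(331,448,.138),floorFL=(348,208,.01),floorBL=(488,207,.01),floorFR=(350,352,.01),floorBR=(487,350,.01)).items():
    p=f(u,v,h); print(n,p[:2].round(4),'cage mm',(Rm.T@(p[:2]-q)*1000).round(1))
im=cv2.imread('pics/w4.png'); g=cv2.cvtColor(im,cv2.COLOR_BGR2GRAY)
print(g[100:130,270].tolist()); print(g[220:254,270].tolist()); print(g[180,205:235].tolist()); print(g[180,305:330].tolist())
E
```

```text
LBo [0.6368 0.2238] cage mm [ 70.3 105.2]
LFo [0.4956 0.2019] cage mm [-72.5 104.5]
RBo [0.6614 0.0361] cage mm [ 66.9 -84. ]
RFo [0.5329 0.017 ] cage mm [-63.  -83.9]
RBi [0.6577 0.0453] cage mm [ 64.6 -74.3]
RFi [0.5335 0.0269] cage mm [-60.9 -74.2]
post [0.5325 0.0053] cage mm [-65.1 -95.4]
floorFL [0.5149 0.1638] cage mm [-59.1  63.9]
floorBL [0.6368 0.1829] cage mm [64.2 64.8]
floorFR [0.533  0.0266] cage mm [-61.5 -74.4]
floorBR [0.6631 0.0481] cage mm [ 70.4 -72.4]
[63, 66, 68, 60, 77, 118, 129, 128, 133, 129, 129, 129, 130, 130, 131, 129, 133, 132, 137, 137, 114, 103, 104, 102, 104, 134, 212, 219, 218, 219]
[222, 224, 218, 155, 141, 119, 107, 103, 103, 98, 99, 99, 101, 104, 106, 105, 96, 99, 96, 95, 90, 113, 220, 221, 220, 218, 218, 217, 195, 116, 109, 111, 111, 111]
[83, 84, 79, 74, 107, 150, 156, 157, 139, 122, 148, 171, 175, 171, 150, 129, 159, 157, 158, 156, 152, 153, 150, 146, 144, 151, 191, 221, 224, 226]
[233, 231, 229, 225, 219, 188, 159, 202, 232, 233, 233, 232, 234, 235, 216, 184, 177, 133, 88, 84, 91, 115, 133, 130, 132]
```

Emit:
carry_out(
  steps=[
    {"x": -0.4, "y": -3.4, "z": 0.8, "rx": 0, "ry": 0, "rz": 0, "gripper": 1},
    {"x": -0.4, "y": -3.4, "z": 0.8, "rx": 0, "ry": 0, "rz": 0, "gripper": 1},
    {"x": -0.4, "y": -3.4, "z": 0.8, "rx": 0, "ry": 0, "rz": 0, "gripper": 1},
    {"x": -0.4, "y": -3.4, "z": 0.8, "rx": 0, "ry": 0, "rz": 0, "gripper": 1},
    {"x": -0.4, "y": -3.4, "z": 0.8, "rx": 0, "ry": 0, "rz": 0, "gripper": 1},
    {"x": -0.4, "y": -3.4, "z": 0.8, "rx": 0, "ry": 0, "rz": 0, "gripper": 1},
    {"x": -0.4, "y": -3.4, "z": 0.8, "rx": 0, "ry": 0, "rz": 0, "gripper": 1},
    {"x": -0.4, "y": -3.4, "z": 0.8, "rx": 0, "ry": 0, "rz": 0, "gripper": 1},
  ],
)

```text
time_s: 9.12
position: [0.5289, -0.1116, 0.4108]
eef_rot: [3.133, 0.231, 0.0]
force: [1.3, 0.4, 0.0]
finger_gap: 0.0855
```

Emit:
carry_out(
  steps=[
    {"x": -0.4, "y": -3.4, "z": 0.8, "rx": 0, "ry": 0, "rz": 0, "gripper": 1},
    {"x": -0.4, "y": -3.4, "z": 0.8, "rx": 0, "ry": 0, "rz": 0, "gripper": 1},
    {"x": -0.4, "y": -3.4, "z": 0.8, "rx": 0, "ry": 0, "rz": 0, "gripper": 1},
    {"x": -0.4, "y": -3.4, "z": 0.8, "rx": 0, "ry": 0, "rz": 0, "gripper": 1},
    {"x": 0, "y": 0, "z": 0, "rx": 0, "ry": 0, "rz": 0, "gripper": 1},
    {"x": 0, "y": 0, "z": 0, "rx": 0, "ry": 0, "rz": 0, "gripper": 1},
    {"x": 0, "y": 0, "z": 0, "rx": 0, "ry": 0, "rz": 0, "gripper": 1},
    {"x": 0, "y": 0, "z": 0, "rx": 0, "ry": 0, "rz": 0, "gripper": 1},
  ],
)

```text
time_s: 9.78
position: [0.5135, -0.2449, 0.4419]
eef_rot: [-3.132, -0.233, 0.001]
force: [0.0, 0.5, -0.6]
finger_gap: 0.0856
```

```bash
cat >> h.py <<'E'
def blanks(n,f,zc=.024,draw=True):
    c,im=grab(n); hsv=cv2.cvtColor(im,cv2.COLOR_BGR2HSV)
    m=cv2.inRange(hsv,(14,60,90),(28,165,255)); m=cv2.morphologyEx(m,cv2.MORPH_OPEN,np.ones((3,3)))
    out=[]
    for k in cv2.findContours(m,cv2.RETR_EXTERNAL,cv2.CHAIN_APPROX_NONE)[0]:
        if cv2.contourArea(k)<250: continue
        box=cv2.boxPoints(cv2.minAreaRect(k))
        P=onz(c,box,zc)[:,:2]; ctr=P.mean(0); e=[P[1]-P[0],P[2]-P[1]]
        L=[np.linalg.norm(x) for x in e]; i=int(np.argmax(L)); a=np.degrees(np.arctan2(e[i][1],e[i][0])); a=(a+90)%180-90
        uv=box.mean(0); out.append((uv,ctr,a,L[i],L[1-i]))
        print('px',uv.round(0),'xy',ctr.round(4),'ang %.1f  L %.3f W %.3f'%(a,L[i],L[1-i]))
        cv2.drawContours(im,[box.astype(int)],0,(0,0,255),1)
    cv2.imwrite('pics/'+f+'.png',cv2.resize(im,(800,600),interpolation=cv2.INTER_CUBIC))
    return out
E
python3 - <<'E'
from h import *
blanks('wrist','b1'); print(state()['position'])
E
```

```text
px [277. 192.] xy [ 0.5643 -0.3429] ang -36.9  L 0.071 W 0.046
px [199. 185.] xy [ 0.4323 -0.351 ] ang 11.9  L 0.066 W 0.049
px [291. 137.] xy [ 0.5708 -0.247 ] ang 15.7  L 0.063 W 0.046
px [217. 112.] xy [ 0.4482 -0.2252] ang 3.4  L 0.063 W 0.045
px [308.  48.] xy [ 0.5722 -0.1109] ang -14.4  L 0.064 W 0.046
px [210.  35.] xy [ 0.4242 -0.1146] ang 9.9  L 0.063 W 0.045
[ 0.51359971 -0.24474793  0.44198801]
```

View pics/b1.png

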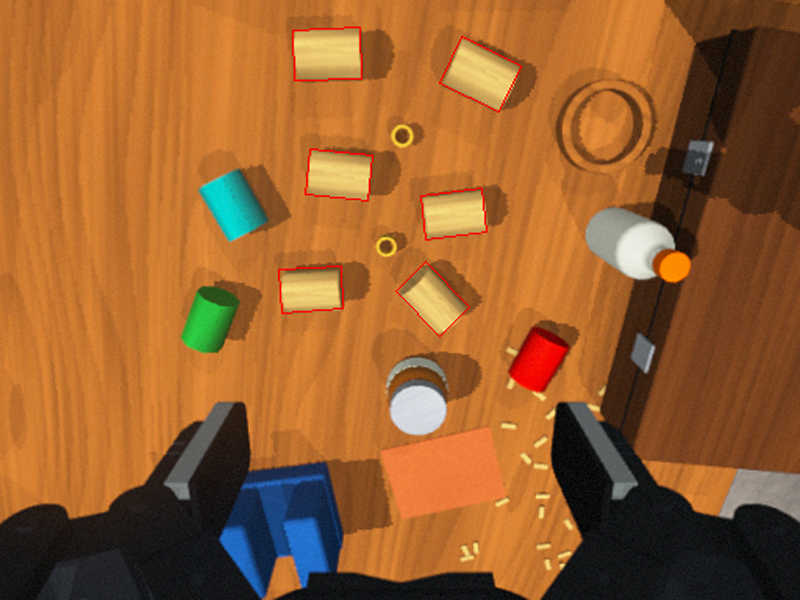

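All six blanks are boxed cleanly, with sides of 63–71 × 45–49 mm against the expected 60 × 44. The look-alikes at (233,205) turquoise, (210,320) green and (540,360) red are not boxed, and the ferrules are at (402,135) and (386,246). I'll start with blank A at (0.424, −0.115), gripping it by its ends.

Emit:
carry_out(
  steps=[
    {"x": -1.8, "y": 2.6, "z": -2, "rx": 0, "ry": 0, "rz": 1.4, "gripper": 1},
    {"x": -1.8, "y": 2.6, "z": -2, "rx": 0, "ry": 0, "rz": 0, "gripper": 1},
    {"x": -1.8, "y": 2.6, "z": -2, "rx": 0, "ry": 0, "rz": 0, "gripper": 1},
    {"x": -1.8, "y": 2.6, "z": -2, "rx": 0, "ry": 0, "rz": 0, "gripper": 1},
    {"x": -1.7, "y": 2.6, "z": -2, "rx": 0, "ry": 0, "rz": 0, "gripper": 1},
    {"x": 0, "y": 0, "z": -4, "rx": 0, "ry": 0, "rz": 0, "gripper": 1},
    {"x": 0, "y": 0, "z": -4, "rx": 0, "ry": 0, "rz": 0, "gripper": 1},
    {"x": 0, "y": 0, "z": -4, "rx": 0, "ry": 0, "rz": 0, "gripper": 1},
  ],
)

```text
time_s: 10.5
position: [0.4243, -0.1145, 0.2214]
eef_rot: [3.128, 0.274, 0.004]
force: [0.5, -0.8, 0.0]
finger_gap: 0.0852
```

Emit:
carry_out(
  steps=[
    {"x": 0, "y": 0, "z": -4, "rx": 0, "ry": 0, "rz": 0, "gripper": 1},
    {"x": 0, "y": 0, "z": -4, "rx": 0, "ry": 0, "rz": 0, "gripper": 1},
    {"x": 0, "y": 0, "z": -4, "rx": 0, "ry": 0, "rz": 0, "gripper": 1},
    {"x": 0, "y": 0, "z": 0, "rx": 0, "ry": 0, "rz": 0, "gripper": 1},
    {"x": 0, "y": 0, "z": 0, "rx": 0, "ry": 0, "rz": 0, "gripper": 1},
    {"x": 0, "y": 0, "z": 0, "rx": 0, "ry": 0, "rz": 0, "gripper": 1},
    {"x": 0, "y": 0, "z": 0, "rx": 0, "ry": 0, "rz": 0, "gripper": 1},
    {"x": 0, "y": 0, "z": 0, "rx": 0, "ry": 0, "rz": 0, "gripper": 1},
  ],
)

```text
time_s: 11.17
position: [0.4263, -0.117, 0.1053]
eef_rot: [3.127, 0.27, 0.008]
force: [0.2, 0.1, -0.0]
finger_gap: 0.0853
```

```bash
python3 - <<'E'
from h import *
blanks('wrist','b2',.03); s=state(); print(s['position'],s['force'])
E
```

```text
px [264. 336.] xy [ 0.4511 -0.2203] ang 1.1  L 0.061 W 0.058
px [460. 230.] xy [ 0.5685 -0.1106] ang -15.2  L 0.089 W 0.044
px [255. 200.] xy [ 0.4255 -0.1123] ang 9.8  L 0.062 W 0.048
px [468.  30.] xy [0.5273 0.0099] ang 9.3  L 0.051 W 0.032
[ 0.4260062  -0.11685848  0.10482829] [ 0.06657574 -0.62871839  0.39180351]
```

View pics/b2.png

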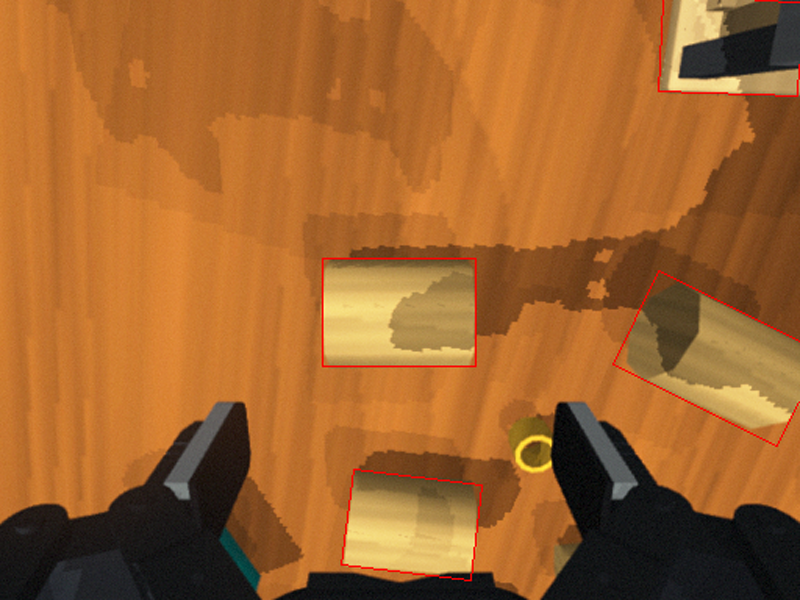

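The blank is squarely between the fingers at px (399,312), with its end faces parallel to the pads. It lies 4 mm towards +y of the TCP, so I'll correct that and descend.

Emit:
carry_out(
  steps=[
    {"x": 0, "y": 0.3, "z": -3, "rx": 0, "ry": 0, "rz": 0, "gripper": 1},
    {"x": 0, "y": 0, "z": -3, "rx": 0, "ry": 0, "rz": 0, "gripper": 1},
    {"x": 0, "y": 0, "z": -2, "rx": 0, "ry": 0, "rz": 0, "gripper": 1},
    {"x": 0, "y": 0, "z": -1.2, "rx": 0, "ry": 0, "rz": 0, "gripper": 1},
    {"x": 0, "y": 0, "z": 0, "rx": 0, "ry": 0, "rz": 0, "gripper": 1},
    {"x": 0, "y": 0, "z": 0, "rx": 0, "ry": 0, "rz": 0, "gripper": -1},
    {"x": 0, "y": 0, "z": 0, "rx": 0, "ry": 0, "rz": 0, "gripper": -1},
    {"x": 0, "y": 0, "z": 0, "rx": 0, "ry": 0, "rz": 0, "gripper": -1},
  ],
  squeeze=50,
)

```text
time_s: 11.88
position: [0.4261, -0.114, 0.0122]
eef_rot: [3.128, 0.269, 0.005]
force: [0.0, 0.3, 0.7]
finger_gap: 0.0594
```

Emit:
carry_out(
  steps=[
    {"x": 0, "y": 0, "z": 0, "rx": 0, "ry": 0, "rz": 0, "gripper": -1},
    {"x": 0, "y": 0, "z": 0, "rx": 0, "ry": 0, "rz": 0, "gripper": -1},
    {"x": 0, "y": 0, "z": 2, "rx": 0, "ry": 0, "rz": 0, "gripper": -1},
    {"x": 0, "y": 0, "z": 4, "rx": 0, "ry": 0, "rz": 0, "gripper": -1},
    {"x": 0, "y": 0, "z": 4, "rx": 0, "ry": 0, "rz": 0, "gripper": -1},
    {"x": 0, "y": 0, "z": 4, "rx": 0, "ry": 0, "rz": 0, "gripper": -1},
    {"x": 0, "y": 0, "z": 4, "rx": 0, "ry": 0, "rz": 0, "gripper": -1},
    {"x": 0, "y": 0, "z": 0, "rx": 0, "ry": 0, "rz": 0, "gripper": -1},
  ],
)

```text
time_s: 12.55
position: [0.4288, -0.1154, 0.1997]
eef_rot: [3.12, 0.269, 0.022]
force: [0.9, -1.6, -0.5]
finger_gap: 0.0596
```

```bash
cat >> h.py <<'E'
CG=np.array([.5856,.1107]); YW=np.radians(8.5)
def cage(x,y): return CG+np.array([np.cos(YW)*x-np.sin(YW)*y,np.sin(YW)*x+np.cos(YW)*y])
def st():
    p=[]; 
    for _ in range(3): s=state(); p.append(s['position'])
    T=T_tool(); print('pos',np.array(s['position']).round(4),'yaw %.1f'%np.degrees(np.arctan2(T[1,0],T[0,0])),'gap',round(float(s['finger_gap']),4),'F',np.round(s['force'],1),'t',round(float(s['time_s']),1),'j',np.round(s['joint_positions'],2)); return np.array(s['position'])
E
python3 - <<'E'
from h import *
p=st()
for x,y in [(0,-.047),(0,0),(0,.047),(0,-.0235),(0,.0235)]: print(x,y,cage(x,y).round(4),(100*(cage(x,y)-p[:2])).round(2))
E
```

```text
pos [ 0.4288 -0.1154  0.1997] yaw 9.9 gap 0.0596 F [ 0.9 -1.6 -0.5] t 12.6 j [-0.52 -0.23  2.11  0.    1.24 -0.69]
0 -0.047 [0.5925 0.0642] [16.38 17.96]
0 0 [0.5856 0.1107] [15.68 22.61]
0 0.047 [0.5787 0.1572] [14.99 27.26]
0 -0.0235 [0.5891 0.0875] [16.03 20.28]
0 0.0235 [0.5821 0.1339] [15.34 24.93]
```

Emit:
carry_out(
  steps=[
    {"x": 1.53, "y": 2.71, "z": 0, "rx": 0, "ry": 0, "rz": -1.4, "gripper": -1},
    {"x": 1.53, "y": 2.71, "z": 0, "rx": 0, "ry": 0, "rz": 0, "gripper": -1},
    {"x": 1.53, "y": 2.71, "z": 0, "rx": 0, "ry": 0, "rz": 0, "gripper": -1},
    {"x": 1.53, "y": 2.71, "z": 0, "rx": 0, "ry": 0, "rz": 0, "gripper": -1},
    {"x": 1.53, "y": 2.71, "z": 0, "rx": 0, "ry": 0, "rz": 0, "gripper": -1},
    {"x": 1.53, "y": 2.71, "z": 0, "rx": 0, "ry": 0, "rz": 0, "gripper": -1},
    {"x": 1.53, "y": 2.71, "z": 0, "rx": 0, "ry": 0, "rz": 0, "gripper": -1},
    {"x": 1.53, "y": 2.71, "z": 0, "rx": 0, "ry": 0, "rz": 0, "gripper": -1},
  ],
)

```text
time_s: 13.22
position: [0.5472, 0.1053, 0.1904]
eef_rot: [3.133, 0.232, 0.001]
force: [-0.5, 1.1, -0.5]
finger_gap: 0.0594
```

Emit:
carry_out(
  steps=[
    {"x": 1.53, "y": 2.71, "z": 0, "rx": 0, "ry": 0, "rz": 0, "gripper": -1},
    {"x": 1.53, "y": 2.71, "z": 0, "rx": 0, "ry": 0, "rz": 0, "gripper": -1},
    {"x": 0, "y": 0, "z": -3, "rx": 0, "ry": 0, "rz": 0, "gripper": -1},
    {"x": 0, "y": 0, "z": -4, "rx": 0, "ry": 0, "rz": 0, "gripper": -1},
    {"x": 0, "y": 0, "z": -2, "rx": 0, "ry": 0, "rz": 0, "gripper": -1},
    {"x": 0, "y": 0, "z": 0, "rx": 0, "ry": 0, "rz": 0, "gripper": -1},
    {"x": 0, "y": 0, "z": 0, "rx": 0, "ry": 0, "rz": 0, "gripper": -1},
    {"x": 0, "y": 0, "z": 0, "rx": 0, "ry": 0, "rz": 0, "gripper": -1},
  ],
)

```text
time_s: 13.88
position: [0.5787, 0.1579, 0.1023]
eef_rot: [-3.133, -0.231, -0.005]
force: [-0.3, -0.8, -0.4]
finger_gap: 0.0597
```

```bash
python3 - <<'E'
from h import *
c,im=grab('wrist'); p=st(); print(100*(cage(0,.047)-p[:2]))
C=[(-.066,-.073),(.065,-.073),(-.066,.073),(.065,.073)]
for z in (.065,.02,.01):
  for x,y in C:
    u=proj(c,[*cage(x,y),z])[0]; cv2.circle(im,(int(u[0]),int(u[1])),2,{.065:(255,0,0),.02:(0,0,255),.01:(0,255,0)}[z],-1)
cv2.imwrite('pics/p1.png',cv2.resize(im,(800,600),interpolation=cv2.INTER_CUBIC))
E
```

```text
pos [0.5792 0.158  0.1029] yaw 8.4 gap 0.0595 F [-0.2 -0.9 -0.7] t 13.9 j [ 0.08  0.29  1.78  0.    1.07 -0.07]
[-0.0501612  -0.08037063]
```

View pics/p1.png

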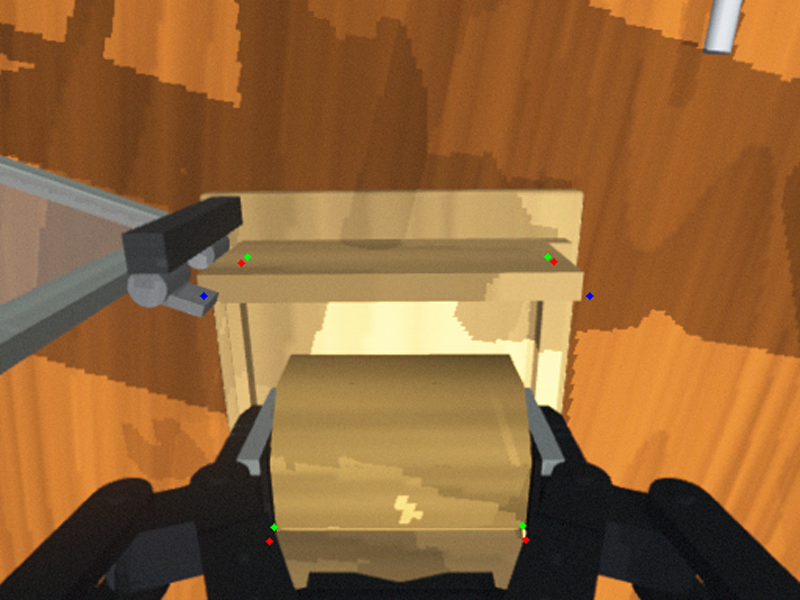

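The blank is over the left slot, square to the walls. The left wall's inner edge shows at v=300 against a predicted 296, which is about 1 mm, and sill clearance is fine on both sides. I'll lower and release.

Emit:
carry_out(
  steps=[
    {"x": 0, "y": -0.2, "z": -2, "rx": 0, "ry": 0, "rz": 0, "gripper": -1},
    {"x": 0, "y": 0, "z": -2, "rx": 0, "ry": 0, "rz": 0, "gripper": -1},
    {"x": 0, "y": 0, "z": -2, "rx": 0, "ry": 0, "rz": 0, "gripper": -1},
    {"x": 0, "y": 0, "z": -1.2, "rx": 0, "ry": 0, "rz": 0, "gripper": -1},
    {"x": 0, "y": 0, "z": -0.7, "rx": 0, "ry": 0, "rz": 0, "gripper": -1},
    {"x": 0, "y": 0, "z": 0, "rx": 0, "ry": 0, "rz": 0, "gripper": -1},
    {"x": 0, "y": 0, "z": 0, "rx": 0, "ry": 0, "rz": 0, "gripper": -1},
    {"x": 0, "y": 0, "z": 0, "rx": 0, "ry": 0, "rz": 0, "gripper": -1},
  ],
)

```text
time_s: 14.6
position: [0.5786, 0.156, 0.0227]
eef_rot: [3.133, 0.231, 0.004]
force: [-0.5, 0.1, 0.1]
finger_gap: 0.0595
```

Emit:
carry_out(
  steps=[
    {"x": 0, "y": 0, "z": 0, "rx": 0, "ry": 0, "rz": 0, "gripper": 0.8},
    {"x": 0, "y": 0, "z": 0, "rx": 0, "ry": 0, "rz": 0, "gripper": 0.8},
    {"x": 0, "y": 0, "z": 0, "rx": 0, "ry": 0, "rz": 0, "gripper": 0.8},
    {"x": 0, "y": 0, "z": 3, "rx": 0, "ry": 0, "rz": 0, "gripper": 0.8},
    {"x": 0, "y": 0, "z": 4, "rx": 0, "ry": 0, "rz": 0, "gripper": 0.8},
    {"x": 0, "y": 0, "z": 4, "rx": 0, "ry": 0, "rz": 0, "gripper": 0.8},
    {"x": 0, "y": 0, "z": 4, "rx": 0, "ry": 0, "rz": 0, "gripper": 0.8},
    {"x": 0, "y": 0, "z": 4, "rx": 0, "ry": 0, "rz": 0, "gripper": 1},
  ],
)

```text
time_s: 15.27
position: [0.577, 0.156, 0.2133]
eef_rot: [-3.133, -0.231, -0.0]
force: [0.5, 0.0, 0.3]
finger_gap: 0.0851
```

```bash
python3 - <<'E'
from h import *
p=st(); blanks('wrist','p1r',.04)
for b in [(.4242,-.1146),(.5722,-.1109),(.4482,-.2252),(.5708,-.247)]: print(b,(100*(np.array(b)-p[:2])).round(2))
E
```

```text
pos [0.577  0.156  0.2133] yaw 8.4 gap 0.0851 F [0.5 0.  0.3] t 15.3 j [ 0.07  0.15  1.72  0.    1.27 -0.07]
px [211. 358.] xy [ 0.5593 -0.0727] ang 24.4  L 0.050 W 0.037
px [256. 205.] xy [0.5844 0.1106] ang -76.6  L 0.209 W 0.147
(0.4242, -0.1146) [-15.28 -27.06]
(0.5722, -0.1109) [ -0.48 -26.69]
(0.4482, -0.2252) [-12.88 -38.12]
(0.5708, -0.247) [ -0.62 -40.3 ]
```

Emit:
carry_out(
  steps=[
    {"x": -0.1, "y": -3.3, "z": 0, "rx": 0, "ry": 0, "rz": -2.9, "gripper": 1},
    {"x": -0.1, "y": -3.3, "z": 0, "rx": 0, "ry": 0, "rz": -2.9, "gripper": 1},
    {"x": -0.1, "y": -3.3, "z": 0, "rx": 0, "ry": 0, "rz": -2.9, "gripper": 1},
    {"x": -0.1, "y": -3.3, "z": 0, "rx": 0, "ry": 0, "rz": -2.9, "gripper": 1},
    {"x": -0.1, "y": -3.3, "z": 0, "rx": 0, "ry": 0, "rz": -2.9, "gripper": 1},
    {"x": -0.1, "y": -3.3, "z": 0, "rx": 0, "ry": 0, "rz": -2.9, "gripper": 1},
    {"x": 0, "y": -3.4, "z": 0, "rx": 0, "ry": 0, "rz": -2.9, "gripper": 1},
    {"x": 0, "y": -3.5, "z": 0, "rx": 0, "ry": 0, "rz": -2.9, "gripper": 1},
  ],
)

```text
time_s: 15.98
position: [0.5711, -0.1125, 0.2113]
eef_rot: [3.115, -0.407, 0.001]
force: [0.8, -0.3, 0.4]
finger_gap: 0.0857
```

Emit:
carry_out(
  steps=[
    {"x": 0, "y": 0, "z": -4, "rx": 0, "ry": 0, "rz": 0, "gripper": 1},
    {"x": 0, "y": 0, "z": -4, "rx": 0, "ry": 0, "rz": 0, "gripper": 1},
    {"x": 0, "y": 0, "z": -3, "rx": 0, "ry": 0, "rz": 0, "gripper": 1},
    {"x": 0, "y": 0, "z": 0, "rx": 0, "ry": 0, "rz": 0, "gripper": 1},
    {"x": 0, "y": 0, "z": 0, "rx": 0, "ry": 0, "rz": 0, "gripper": 1},
    {"x": 0, "y": 0, "z": 0, "rx": 0, "ry": 0, "rz": 0, "gripper": 1},
    {"x": 0, "y": 0, "z": 0, "rx": 0, "ry": 0, "rz": 0, "gripper": 1},
    {"x": 0, "y": 0, "z": 0, "rx": 0, "ry": 0, "rz": 0, "gripper": 1},
  ],
)

```text
time_s: 16.65
position: [0.5731, -0.1115, 0.1041]
eef_rot: [3.114, -0.403, 0.007]
force: [0.3, -0.1, -0.2]
finger_gap: 0.0853
```

```bash
cat >> h.py <<'E'
def look(f):
    "nearest blank under the tool: offset to make (cm), turn (deg)"
    p=st(); T=T_tool(); y=np.degrees(np.arctan2(T[1,0],T[0,0]))
    bs=blanks('wrist',f,.03); b=min(bs,key=lambda b:np.linalg.norm(b[1]-p[:2]))
    print('GO',(100*(b[1]-p[:2])).round(2),'rz %.1f'%((b[2]-y+90)%180-90),'z',round(100*(.0122-p[2]),1)); return b
E
python3 - <<'E'
from h import *
look('b3')
E
```

```text
pos [ 0.5731 -0.1115  0.1041] yaw -14.7 gap 0.0853 F [ 0.3 -0.1 -0.2] t 16.6 j [-0.39  0.25  1.82 -0.    1.07 -0.13]
px [170. 354.] xy [ 0.4786 -0.212 ] ang -81.5  L 0.048 W 0.035
px [292. 359.] xy [ 0.5682 -0.2418] ang 14.1  L 0.067 W 0.059
px [251. 204.] xy [ 0.5712 -0.1089] ang -14.8  L 0.062 W 0.048
px [182.  33.] xy [0.5603 0.0007] ang -15.1  L 0.095 W 0.034
GO [-0.19  0.27] rz -0.1 z -9.2
```

Emit:
carry_out(
  steps=[
    {"x": -0.1, "y": 0.2, "z": -3, "rx": 0, "ry": 0, "rz": 0, "gripper": 1},
    {"x": 0, "y": 0, "z": -3, "rx": 0, "ry": 0, "rz": 0, "gripper": 1},
    {"x": 0, "y": 0, "z": -2, "rx": 0, "ry": 0, "rz": 0, "gripper": 1},
    {"x": 0, "y": 0, "z": -1.2, "rx": 0, "ry": 0, "rz": 0, "gripper": 1},
    {"x": 0, "y": 0, "z": 0, "rx": 0, "ry": 0, "rz": 0, "gripper": 1},
    {"x": 0, "y": 0, "z": 0, "rx": 0, "ry": 0, "rz": 0, "gripper": -1},
    {"x": 0, "y": 0, "z": 0, "rx": 0, "ry": 0, "rz": 0, "gripper": -1},
    {"x": 0, "y": 0, "z": 0, "rx": 0, "ry": 0, "rz": 0, "gripper": -1},
  ],
)

```text
time_s: 17.37
position: [0.5723, -0.1098, 0.0117]
eef_rot: [3.114, -0.403, 0.007]
force: [0.1, -0.2, 0.5]
finger_gap: 0.0593
```

Emit:
carry_out(
  steps=[
    {"x": 0, "y": 0, "z": 0, "rx": 0, "ry": 0, "rz": 0, "gripper": -1},
    {"x": 0, "y": 0, "z": 0, "rx": 0, "ry": 0, "rz": 0, "gripper": -1},
    {"x": 0, "y": 0, "z": 2, "rx": 0, "ry": 0, "rz": 0, "gripper": -1},
    {"x": 0, "y": 0, "z": 4, "rx": 0, "ry": 0, "rz": 0, "gripper": -1},
    {"x": 0, "y": 0, "z": 4, "rx": 0, "ry": 0, "rz": 0, "gripper": -1},
    {"x": 0, "y": 0, "z": 4, "rx": 0, "ry": 0, "rz": 0, "gripper": -1},
    {"x": 0, "y": 0, "z": 4, "rx": 0, "ry": 0, "rz": 0, "gripper": -1},
    {"x": 0, "y": 0, "z": 0, "rx": 0, "ry": 0, "rz": 0, "gripper": -1},
  ],
)

```text
time_s: 18.03
position: [0.5751, -0.1108, 0.1998]
eef_rot: [3.111, -0.402, 0.026]
force: [1.2, -0.3, 0.6]
finger_gap: 0.0595
```

Emit:
carry_out(
  steps=[
    {"x": 0.17, "y": 2.74, "z": 0, "rx": 0, "ry": 0, "rz": 2.9, "gripper": -1},
    {"x": 0.17, "y": 2.74, "z": 0, "rx": 0, "ry": 0, "rz": 2.9, "gripper": -1},
    {"x": 0.17, "y": 2.74, "z": 0, "rx": 0, "ry": 0, "rz": 2.9, "gripper": -1},
    {"x": 0.17, "y": 2.74, "z": 0, "rx": 0, "ry": 0, "rz": 2.9, "gripper": -1},
    {"x": 0.17, "y": 2.74, "z": 0, "rx": 0, "ry": 0, "rz": 2.9, "gripper": -1},
    {"x": 0.17, "y": 2.74, "z": 0, "rx": 0, "ry": 0, "rz": 2.9, "gripper": -1},
    {"x": 0.17, "y": 2.74, "z": 0, "rx": 0, "ry": 0, "rz": 2.9, "gripper": -1},
    {"x": 0.17, "y": 2.74, "z": 0, "rx": 0, "ry": 0, "rz": 2.9, "gripper": -1},
  ],
)

```text
time_s: 18.7
position: [0.5837, 0.1115, 0.1892]
eef_rot: [3.133, 0.235, 0.0]
force: [0.1, 0.3, -1.1]
finger_gap: 0.0593
```

Emit:
carry_out(
  steps=[
    {"x": 0, "y": 0, "z": 0, "rx": 0, "ry": 0, "rz": 0, "gripper": -1},
    {"x": 0, "y": 0, "z": -3, "rx": 0, "ry": 0, "rz": 0, "gripper": -1},
    {"x": 0, "y": 0, "z": -4, "rx": 0, "ry": 0, "rz": 0, "gripper": -1},
    {"x": 0, "y": 0, "z": -2, "rx": 0, "ry": 0, "rz": 0, "gripper": -1},
    {"x": 0, "y": 0, "z": 0, "rx": 0, "ry": 0, "rz": 0, "gripper": -1},
    {"x": 0, "y": 0, "z": 0, "rx": 0, "ry": 0, "rz": 0, "gripper": -1},
    {"x": 0, "y": 0, "z": 0, "rx": 0, "ry": 0, "rz": 0, "gripper": -1},
    {"x": 0, "y": 0, "z": 0, "rx": 0, "ry": 0, "rz": 0, "gripper": -1},
  ],
)

```text
time_s: 19.37
position: [0.5858, 0.1099, 0.102]
eef_rot: [3.133, 0.231, 0.007]
force: [0.4, 0.3, -1.0]
finger_gap: 0.0594
```

```bash
python3 - <<'E'
from h import *
c,im=grab('wrist'); p=st(); print(100*(cage(0,0)-[0,.001]-p[:2]))
cv2.imwrite('pics/p2.png',cv2.resize(im,(800,600),interpolation=cv2.INTER_CUBIC))
E
```

```text
pos [0.5857 0.11   0.1018] yaw 8.4 gap 0.0599 F [-0.5  0.5 -0.2] t 19.4 j [-0.    0.28  1.79 -0.    1.07 -0.15]
[-0.00960297 -0.02782071]
```

View pics/p2.png

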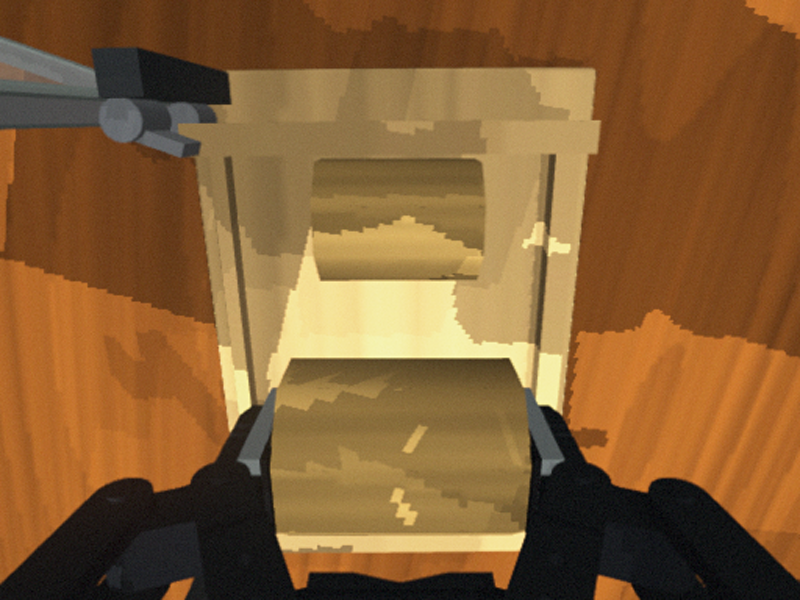

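Blank A sits against the left wall at px (398,218), centred in depth, and blank B is held over the middle. I'll place B and then go to C.

Emit:
carry_out(
  steps=[
    {"x": 0, "y": 0, "z": -2, "rx": 0, "ry": 0, "rz": 0, "gripper": -1},
    {"x": 0, "y": 0, "z": -2, "rx": 0, "ry": 0, "rz": 0, "gripper": -1},
    {"x": 0, "y": 0, "z": -2, "rx": 0, "ry": 0, "rz": 0, "gripper": -1},
    {"x": 0, "y": 0, "z": -1.2, "rx": 0, "ry": 0, "rz": 0, "gripper": -1},
    {"x": 0, "y": 0, "z": -0.7, "rx": 0, "ry": 0, "rz": 0, "gripper": -1},
    {"x": 0, "y": 0, "z": 0, "rx": 0, "ry": 0, "rz": 0, "gripper": -1},
    {"x": 0, "y": 0, "z": 0, "rx": 0, "ry": 0, "rz": 0, "gripper": -1},
    {"x": 0, "y": 0, "z": 0, "rx": 0, "ry": 0, "rz": 0, "gripper": -1},
  ],
)

```text
time_s: 20.08
position: [0.585, 0.1101, 0.0214]
eef_rot: [3.133, 0.231, 0.004]
force: [0.6, -0.2, 2.6]
finger_gap: 0.0595
```

Emit:
carry_out(
  steps=[
    {"x": 0, "y": 0, "z": 0, "rx": 0, "ry": 0, "rz": 0, "gripper": 0.8},
    {"x": 0, "y": 0, "z": 0, "rx": 0, "ry": 0, "rz": 0, "gripper": 0.8},
    {"x": 0, "y": 0, "z": 0, "rx": 0, "ry": 0, "rz": 0, "gripper": 0.8},
    {"x": 0, "y": 0, "z": 3, "rx": 0, "ry": 0, "rz": 0, "gripper": 0.8},
    {"x": 0, "y": 0, "z": 4, "rx": 0, "ry": 0, "rz": 0, "gripper": 0.8},
    {"x": 0, "y": 0, "z": 4, "rx": 0, "ry": 0, "rz": 0, "gripper": 0.8},
    {"x": 0, "y": 0, "z": 4, "rx": 0, "ry": 0, "rz": 0, "gripper": 0.8},
    {"x": 0, "y": 0, "z": 4, "rx": 0, "ry": 0, "rz": 0, "gripper": 1},
  ],
)

```text
time_s: 20.75
position: [0.5836, 0.1102, 0.2122]
eef_rot: [-3.133, -0.231, 0.0]
force: [-0.1, -0.8, -0.1]
finger_gap: 0.0851
```

Emit:
carry_out(
  steps=[
    {"x": -1.38, "y": -3.35, "z": 0, "rx": 0, "ry": 0, "rz": -0.5, "gripper": 1},
    {"x": -1.38, "y": -3.35, "z": 0, "rx": 0, "ry": 0, "rz": -0.5, "gripper": 1},
    {"x": -1.38, "y": -3.35, "z": 0, "rx": 0, "ry": 0, "rz": -0.5, "gripper": 1},
    {"x": -1.38, "y": -3.35, "z": 0, "rx": 0, "ry": 0, "rz": -0.5, "gripper": 1},
    {"x": -1.38, "y": -3.35, "z": 0, "rx": 0, "ry": 0, "rz": -0.5, "gripper": 1},
    {"x": -1.38, "y": -3.35, "z": 0, "rx": 0, "ry": 0, "rz": -0.5, "gripper": 1},
    {"x": -1.38, "y": -3.35, "z": 0, "rx": 0, "ry": 0, "rz": -1, "gripper": 1},
    {"x": -1.38, "y": -3.35, "z": 0, "rx": 0, "ry": 0, "rz": -1, "gripper": 1},
  ],
)

```text
time_s: 21.42
position: [0.4726, -0.1592, 0.2105]
eef_rot: [3.14, 0.093, 0.001]
force: [0.2, -0.4, -0.8]
finger_gap: 0.0857
```

Emit:
carry_out(
  steps=[
    {"x": -1.38, "y": -3.35, "z": 0, "rx": 0, "ry": 0, "rz": 0, "gripper": 1},
    {"x": -1.38, "y": -3.35, "z": 0, "rx": 0, "ry": 0, "rz": 0, "gripper": 1},
    {"x": 0, "y": 0, "z": -4, "rx": 0, "ry": 0, "rz": 0, "gripper": 1},
    {"x": 0, "y": 0, "z": -4, "rx": 0, "ry": 0, "rz": 0, "gripper": 1},
    {"x": 0, "y": 0, "z": -3, "rx": 0, "ry": 0, "rz": 0, "gripper": 1},
    {"x": 0, "y": 0, "z": 0, "rx": 0, "ry": 0, "rz": 0, "gripper": 1},
    {"x": 0, "y": 0, "z": 0, "rx": 0, "ry": 0, "rz": 0, "gripper": 1},
    {"x": 0, "y": 0, "z": 0, "rx": 0, "ry": 0, "rz": 0, "gripper": 1},
  ],
)

```text
time_s: 22.08
position: [0.4472, -0.2256, 0.1023]
eef_rot: [3.138, 0.095, 0.004]
force: [0.4, -0.4, 0.6]
finger_gap: 0.0855
```

```bash
python3 - <<'E'
from h import *
look('b4')
E
```

```text
pos [ 0.4472 -0.2256  0.1023] yaw 3.5 gap 0.0855 F [ 0.4 -0.4  0.6] t 22.1 j [-0.69  0.07  2.03 -0.    1.04 -0.75]
px [225. 348.] xy [ 0.4311 -0.3416] ang 8.6  L 0.062 W 0.050
px [356. 339.] xy [ 0.5295 -0.3267] ang -62.6  L 0.044 W 0.018
px [432. 243.] xy [ 0.5688 -0.2439] ang 14.5  L 0.073 W 0.053
px [260. 204.] xy [ 0.4497 -0.2229] ang 3.4  L 0.062 W 0.048
GO [0.26 0.27] rz -0.0 z -9.0
```

Emit:
carry_out(
  steps=[
    {"x": 0.2, "y": 0.2, "z": -3, "rx": 0, "ry": 0, "rz": 0, "gripper": 1},
    {"x": 0, "y": 0, "z": -3, "rx": 0, "ry": 0, "rz": 0, "gripper": 1},
    {"x": 0, "y": 0, "z": -2, "rx": 0, "ry": 0, "rz": 0, "gripper": 1},
    {"x": 0, "y": 0, "z": -1, "rx": 0, "ry": 0, "rz": 0, "gripper": 1},
    {"x": 0, "y": 0, "z": 0, "rx": 0, "ry": 0, "rz": 0, "gripper": 1},
    {"x": 0, "y": 0, "z": 0, "rx": 0, "ry": 0, "rz": 0, "gripper": -1},
    {"x": 0, "y": 0, "z": 0, "rx": 0, "ry": 0, "rz": 0, "gripper": -1},
    {"x": 0, "y": 0, "z": 0, "rx": 0, "ry": 0, "rz": 0, "gripper": -1},
  ],
)

```text
time_s: 22.8
position: [0.4498, -0.2242, 0.0127]
eef_rot: [3.137, 0.094, 0.006]
force: [-0.3, 1.1, -0.0]
finger_gap: 0.0595
```

Emit:
carry_out(
  steps=[
    {"x": 0, "y": 0, "z": 0, "rx": 0, "ry": 0, "rz": 0, "gripper": -1},
    {"x": 0, "y": 0, "z": 0, "rx": 0, "ry": 0, "rz": 0, "gripper": -1},
    {"x": 0, "y": 0, "z": 2, "rx": 0, "ry": 0, "rz": 0, "gripper": -1},
    {"x": 0, "y": 0, "z": 4, "rx": 0, "ry": 0, "rz": 0, "gripper": -1},
    {"x": 0, "y": 0, "z": 4, "rx": 0, "ry": 0, "rz": 0, "gripper": -1},
    {"x": 0, "y": 0, "z": 4, "rx": 0, "ry": 0, "rz": 0, "gripper": -1},
    {"x": 0, "y": 0, "z": 4, "rx": 0, "ry": 0, "rz": 0, "gripper": -1},
    {"x": 0, "y": 0, "z": 0, "rx": 0, "ry": 0, "rz": 0, "gripper": -1},
  ],
)

```text
time_s: 23.47
position: [0.4521, -0.226, 0.2005]
eef_rot: [3.128, 0.094, 0.021]
force: [0.2, -0.4, 0.6]
finger_gap: 0.0594
```

Emit:
carry_out(
  steps=[
    {"x": 1.43, "y": 2.87, "z": 0, "rx": 0, "ry": 0, "rz": 0.5, "gripper": -1},
    {"x": 1.43, "y": 2.87, "z": 0, "rx": 0, "ry": 0, "rz": 0.5, "gripper": -1},
    {"x": 1.43, "y": 2.87, "z": 0, "rx": 0, "ry": 0, "rz": 0.5, "gripper": -1},
    {"x": 1.43, "y": 2.87, "z": 0, "rx": 0, "ry": 0, "rz": 0.5, "gripper": -1},
    {"x": 1.43, "y": 2.87, "z": 0, "rx": 0, "ry": 0, "rz": 0.5, "gripper": -1},
    {"x": 1.43, "y": 2.87, "z": 0, "rx": 0, "ry": 0, "rz": 0.5, "gripper": -1},
    {"x": 1.43, "y": 2.87, "z": 0, "rx": 0, "ry": 0, "rz": 1, "gripper": -1},
    {"x": 1.43, "y": 2.87, "z": 0, "rx": 0, "ry": 0, "rz": 1, "gripper": -1},
  ],
)

```text
time_s: 24.13
position: [0.5629, 0.0084, 0.1908]
eef_rot: [3.133, 0.233, 0.002]
force: [0.2, -0.6, -0.5]
finger_gap: 0.0597
```

Emit:
carry_out(
  steps=[
    {"x": 1.43, "y": 2.87, "z": 0, "rx": 0, "ry": 0, "rz": 0, "gripper": -1},
    {"x": 1.43, "y": 2.87, "z": 0, "rx": 0, "ry": 0, "rz": 0, "gripper": -1},
    {"x": 0, "y": 0, "z": -3, "rx": 0, "ry": 0, "rz": 0, "gripper": -1},
    {"x": 0, "y": 0, "z": -4, "rx": 0, "ry": 0, "rz": 0, "gripper": -1},
    {"x": 0, "y": 0, "z": -2, "rx": 0, "ry": 0, "rz": 0, "gripper": -1},
    {"x": 0, "y": 0, "z": 0, "rx": 0, "ry": 0, "rz": 0, "gripper": -1},
    {"x": 0, "y": 0, "z": 0, "rx": 0, "ry": 0, "rz": 0, "gripper": -1},
    {"x": 0, "y": 0, "z": 0, "rx": 0, "ry": 0, "rz": 0, "gripper": -1},
  ],
)

```text
time_s: 24.8
position: [0.5924, 0.0639, 0.1025]
eef_rot: [3.133, 0.231, 0.006]
force: [1.1, -0.4, -1.3]
finger_gap: 0.0595
```

```bash
python3 - <<'E'
from h import *
c,im=grab('wrist'); p=st(); print(100*(cage(0,-.047)-[0,.001]-p[:2]))
cv2.imwrite('pics/p3.png',cv2.resize(im,(800,600),interpolation=cv2.INTER_CUBIC))
hsv=cv2.cvtColor(im,cv2.COLOR_BGR2HSV); print('held?',hsv[320,256])
E
```

```text
pos [0.5928 0.0639 0.103 ] yaw 8.4 gap 0.0597 F [ 0.1  0.2 -0.8] t 24.9 j [-0.08  0.28  1.79 -0.    1.07 -0.23]
[-0.02710035 -0.06541694]
held? [ 21 137 231]
```

Emit:
carry_out(
  steps=[
    {"x": 0, "y": 0, "z": -2, "rx": 0, "ry": 0, "rz": 0, "gripper": -1},
    {"x": 0, "y": 0, "z": -2, "rx": 0, "ry": 0, "rz": 0, "gripper": -1},
    {"x": 0, "y": 0, "z": -2, "rx": 0, "ry": 0, "rz": 0, "gripper": -1},
    {"x": 0, "y": 0, "z": -1.2, "rx": 0, "ry": 0, "rz": 0, "gripper": -1},
    {"x": 0, "y": 0, "z": -0.8, "rx": 0, "ry": 0, "rz": 0, "gripper": -1},
    {"x": 0, "y": 0, "z": 0, "rx": 0, "ry": 0, "rz": 0, "gripper": -1},
    {"x": 0, "y": 0, "z": 0, "rx": 0, "ry": 0, "rz": 0, "gripper": -1},
    {"x": 0, "y": 0, "z": 0, "rx": 0, "ry": 0, "rz": 0, "gripper": -1},
  ],
)

```text
time_s: 25.52
position: [0.5929, 0.064, 0.0224]
eef_rot: [3.132, 0.231, 0.006]
force: [-0.2, -0.3, 5.3]
finger_gap: 0.0597
```

Emit:
carry_out(
  steps=[
    {"x": 0, "y": 0, "z": 0, "rx": 0, "ry": 0, "rz": 0, "gripper": 0.8},
    {"x": 0, "y": 0, "z": 0, "rx": 0, "ry": 0, "rz": 0, "gripper": 0.8},
    {"x": 0, "y": 0, "z": 0, "rx": 0, "ry": 0, "rz": 0, "gripper": 0.8},
    {"x": 0, "y": 0, "z": 3, "rx": 0, "ry": 0, "rz": 0, "gripper": 0.8},
    {"x": 0, "y": 0, "z": 4, "rx": 0, "ry": 0, "rz": 0, "gripper": 0.8},
    {"x": 0, "y": 0, "z": 4, "rx": 0, "ry": 0, "rz": 0, "gripper": 0.8},
    {"x": 0, "y": 0, "z": 4, "rx": 0, "ry": 0, "rz": 0, "gripper": 0.8},
    {"x": 0, "y": 0, "z": 4, "rx": 0, "ry": 0, "rz": 0, "gripper": 1},
  ],
)

```text
time_s: 26.18
position: [0.5904, 0.0642, 0.2118]
eef_rot: [-3.133, -0.231, 0.001]
force: [1.7, -0.4, -0.8]
finger_gap: 0.0851
```

```bash
python3 - <<'E'
from h import *
c,im=grab('wrist'); p=st(); np.savez('p3.npz',K=c[0],D=c[1],W=c[2]); cv2.imwrite('pics/p3r.png',im)
for y in (-.047,0,.047):
  q=np.array([[*cage(x,y+dy),.054] for x,dy in ((-.03,-.009),(.03,-.009),(.03,.009),(-.03,.009))]); cv2.polylines(im,[proj(c,q).astype(int)],True,(255,0,0),1)
cv2.imwrite('pics/p3s.png',cv2.resize(im,(800,600),interpolation=cv2.INTER_CUBIC))
E
```

```text
pos [0.5952 0.064  0.222 ] yaw 8.5 gap 0.0853 F [4.1 1.1 6.4] t 26.2 j [-0.08  0.13  1.72  0.    1.27 -0.23]
```

View pics/p3s.png

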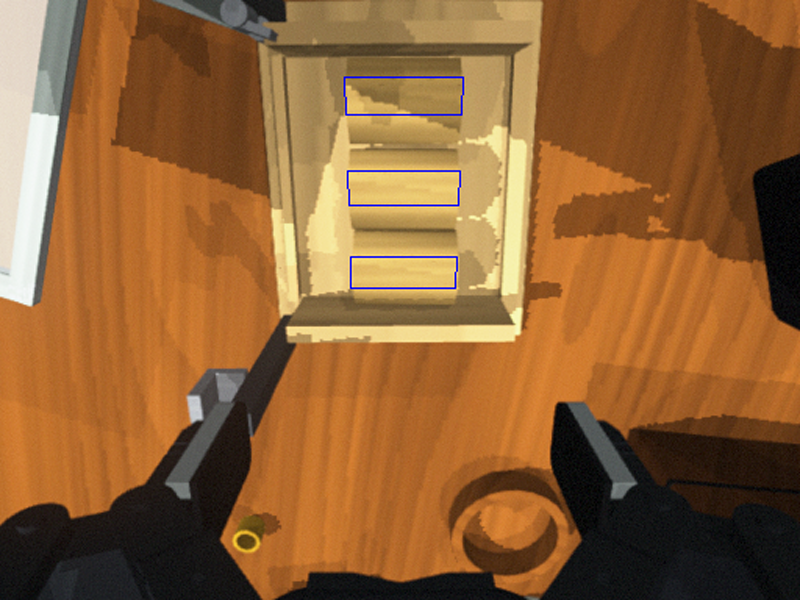

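Three blanks lie parallel on the floor, at px v≈95, 190 and 272, on the predicted outlines within 1–2 mm. Next is D, then the second row.

Emit:
carry_out(
  steps=[
    {"x": -0.22, "y": -3.1, "z": 0, "rx": 0, "ry": 0, "rz": 0.6, "gripper": 1},
    {"x": -0.22, "y": -3.1, "z": 0, "rx": 0, "ry": 0, "rz": 0.6, "gripper": 1},
    {"x": -0.22, "y": -3.1, "z": 0, "rx": 0, "ry": 0, "rz": 0.6, "gripper": 1},
    {"x": -0.22, "y": -3.1, "z": 0, "rx": 0, "ry": 0, "rz": 0.6, "gripper": 1},
    {"x": -0.22, "y": -3.1, "z": 0, "rx": 0, "ry": 0, "rz": 0.6, "gripper": 1},
    {"x": -0.22, "y": -3.1, "z": 0, "rx": 0, "ry": 0, "rz": 1, "gripper": 1},
    {"x": -0.22, "y": -3.1, "z": 0, "rx": 0, "ry": 0, "rz": 1, "gripper": 1},
    {"x": -0.22, "y": -3.1, "z": 0, "rx": 0, "ry": 0, "rz": 1, "gripper": 1},
  ],
)

```text
time_s: 26.9
position: [0.5729, -0.1852, 0.2097]
eef_rot: [-3.116, -0.396, 0.001]
force: [0.4, -0.6, 0.3]
finger_gap: 0.0852
```

Emit:
carry_out(
  steps=[
    {"x": -0.22, "y": -3.1, "z": 0, "rx": 0, "ry": 0, "rz": 0, "gripper": 1},
    {"x": -0.22, "y": -3.1, "z": 0, "rx": 0, "ry": 0, "rz": 0, "gripper": 1},
    {"x": 0, "y": 0, "z": -4, "rx": 0, "ry": 0, "rz": 0, "gripper": 1},
    {"x": 0, "y": 0, "z": -4, "rx": 0, "ry": 0, "rz": 0, "gripper": 1},
    {"x": 0, "y": 0, "z": -3, "rx": 0, "ry": 0, "rz": 0, "gripper": 1},
    {"x": 0, "y": 0, "z": 0, "rx": 0, "ry": 0, "rz": 0, "gripper": 1},
    {"x": 0, "y": 0, "z": 0, "rx": 0, "ry": 0, "rz": 0, "gripper": 1},
    {"x": 0, "y": 0, "z": 0, "rx": 0, "ry": 0, "rz": 0, "gripper": 1},
  ],
)

```text
time_s: 27.57
position: [0.5701, -0.2464, 0.1022]
eef_rot: [3.115, 0.395, 0.003]
force: [-0.1, -1.0, 1.0]
finger_gap: 0.0852
```

```bash
python3 - <<'E'
from h import *
look('b5')
E
```

```text
pos [ 0.5701 -0.2464  0.1022] yaw 14.5 gap 0.0852 F [-0.1 -1.   1. ] t 27.6 j [-0.59  0.33  1.72 -0.    1.09 -0.84]
px [217. 319.] xy [ 0.5653 -0.3391] ang -36.0  L 0.077 W 0.052
px [ 47. 289.] xy [ 0.4408 -0.3448] ang 12.3  L 0.068 W 0.057
px [254. 206.] xy [ 0.5686 -0.2454] ang 15.9  L 0.062 W 0.049
GO [-0.15  0.11] rz 1.5 z -9.0
```

Emit:
carry_out(
  steps=[
    {"x": -0.1, "y": 0.1, "z": -3, "rx": 0, "ry": 0, "rz": 1.4, "gripper": 1},
    {"x": 0, "y": 0, "z": -3, "rx": 0, "ry": 0, "rz": 0, "gripper": 1},
    {"x": 0, "y": 0, "z": -2, "rx": 0, "ry": 0, "rz": 0, "gripper": 1},
    {"x": 0, "y": 0, "z": -1, "rx": 0, "ry": 0, "rz": 0, "gripper": 1},
    {"x": 0, "y": 0, "z": 0, "rx": 0, "ry": 0, "rz": 0, "gripper": 1},
    {"x": 0, "y": 0, "z": 0, "rx": 0, "ry": 0, "rz": 0, "gripper": -1},
    {"x": 0, "y": 0, "z": 0, "rx": 0, "ry": 0, "rz": 0, "gripper": -1},
    {"x": 0, "y": 0, "z": 0, "rx": 0, "ry": 0, "rz": 0, "gripper": -1},
  ],
)

```text
time_s: 28.28
position: [0.57, -0.2461, 0.0132]
eef_rot: [3.108, 0.433, 0.006]
force: [-0.2, 0.0, -0.0]
finger_gap: 0.0594
```

Emit:
carry_out(
  steps=[
    {"x": 0, "y": 0, "z": 0, "rx": 0, "ry": 0, "rz": 0, "gripper": -1},
    {"x": 0, "y": 0, "z": 0, "rx": 0, "ry": 0, "rz": 0, "gripper": -1},
    {"x": 0, "y": 0, "z": 2, "rx": 0, "ry": 0, "rz": 0, "gripper": -1},
    {"x": 0, "y": 0, "z": 4, "rx": 0, "ry": 0, "rz": 0, "gripper": -1},
    {"x": 0, "y": 0, "z": 4, "rx": 0, "ry": 0, "rz": 0, "gripper": -1},
    {"x": 0, "y": 0, "z": 4, "rx": 0, "ry": 0, "rz": 0, "gripper": -1},
    {"x": 0, "y": 0, "z": 4, "rx": 0, "ry": 0, "rz": 0, "gripper": -1},
    {"x": 0, "y": 0, "z": 0, "rx": 0, "ry": 0, "rz": 0, "gripper": -1},
  ],
)

```text
time_s: 28.95
position: [0.5724, -0.2476, 0.2016]
eef_rot: [3.1, 0.432, 0.021]
force: [1.2, -1.6, -0.1]
finger_gap: 0.0596
```

Emit:
carry_out(
  steps=[
    {"x": 0.13, "y": 3.78, "z": 0, "rx": 0, "ry": 0, "rz": -1, "gripper": -1},
    {"x": 0.13, "y": 3.78, "z": 0, "rx": 0, "ry": 0, "rz": -1, "gripper": -1},
    {"x": 0.13, "y": 3.78, "z": 0, "rx": 0, "ry": 0, "rz": -1, "gripper": -1},
    {"x": 0.13, "y": 3.78, "z": 0, "rx": 0, "ry": 0, "rz": -1, "gripper": -1},
    {"x": 0.13, "y": 3.78, "z": 0, "rx": 0, "ry": 0, "rz": -1, "gripper": -1},
    {"x": 0.13, "y": 3.78, "z": 0, "rx": 0, "ry": 0, "rz": -1, "gripper": -1},
    {"x": 0.13, "y": 3.78, "z": 0, "rx": 0, "ry": 0, "rz": -1, "gripper": -1},
    {"x": 0.13, "y": 3.78, "z": 0, "rx": 0, "ry": 0, "rz": -0.4, "gripper": -1},
  ],
)

```text
time_s: 29.62
position: [0.5782, 0.0594, 0.1908]
eef_rot: [3.133, 0.23, 0.002]
force: [0.6, -0.2, -1.0]
finger_gap: 0.0592
```

Emit:
carry_out(
  steps=[
    {"x": 0.13, "y": 3.78, "z": 0, "rx": 0, "ry": 0, "rz": 0, "gripper": -1},
    {"x": 0.13, "y": 3.78, "z": 0, "rx": 0, "ry": 0, "rz": 0, "gripper": -1},
    {"x": 0, "y": 0, "z": -3, "rx": 0, "ry": 0, "rz": 0, "gripper": -1},
    {"x": 0, "y": 0, "z": -4, "rx": 0, "ry": 0, "rz": 0, "gripper": -1},
    {"x": 0, "y": 0, "z": -1.5, "rx": 0, "ry": 0, "rz": 0, "gripper": -1},
    {"x": 0, "y": 0, "z": 0, "rx": 0, "ry": 0, "rz": 0, "gripper": -1},
    {"x": 0, "y": 0, "z": 0, "rx": 0, "ry": 0, "rz": 0, "gripper": -1},
    {"x": 0, "y": 0, "z": 0, "rx": 0, "ry": 0, "rz": 0, "gripper": -1},
  ],
)

```text
time_s: 30.28
position: [0.5824, 0.1331, 0.1073]
eef_rot: [3.133, 0.231, 0.005]
force: [0.7, -1.0, 0.4]
finger_gap: 0.0592
```

```bash
python3 - <<'E'
from h import *
c,im=grab('wrist'); p=st(); print(100*(cage(0,.0235)-[0,.001]-p[:2]))
cv2.imwrite('pics/p4.png',im)
hsv=cv2.cvtColor(im,cv2.COLOR_BGR2HSV); print('held?',hsv[320,256])
E
```

```text
pos [0.5828 0.133  0.1078] yaw 8.4 gap 0.0593 F [0.2 0.2 0.2] t 30.3 j [ 0.03  0.27  1.78 -0.    1.08 -0.11]
[-0.06355055 -0.00652379]
held? [ 20 146 184]
```

Emit:
carry_out(
  steps=[
    {"x": 0, "y": 0, "z": -2, "rx": 0, "ry": 0, "rz": 0, "gripper": -1},
    {"x": 0, "y": 0, "z": -1.2, "rx": 0, "ry": 0, "rz": 0, "gripper": -1},
    {"x": 0, "y": 0, "z": -0.8, "rx": 0, "ry": 0, "rz": 0, "gripper": -1},
    {"x": 0, "y": 0, "z": -0.4, "rx": 0, "ry": 0, "rz": 0, "gripper": -1},
    {"x": 0, "y": 0, "z": -0.2, "rx": 0, "ry": 0, "rz": 0, "gripper": -1},
    {"x": 0, "y": 0, "z": 0, "rx": 0, "ry": 0, "rz": 0, "gripper": -1},
    {"x": 0, "y": 0, "z": 0, "rx": 0, "ry": 0, "rz": 0, "gripper": -1},
    {"x": 0, "y": 0, "z": 0, "rx": 0, "ry": 0, "rz": 0, "gripper": -1},
  ],
)

```text
time_s: 31.0
position: [0.5818, 0.1333, 0.061]
eef_rot: [-3.133, -0.231, -0.002]
force: [-2.2, 1.2, 5.6]
finger_gap: 0.0595
```

Emit:
carry_out(
  steps=[
    {"x": 0, "y": 0, "z": 0, "rx": 0, "ry": 0, "rz": 0, "gripper": 0.8},
    {"x": 0, "y": 0, "z": 0, "rx": 0, "ry": 0, "rz": 0, "gripper": 0.8},
    {"x": 0, "y": 0, "z": 0, "rx": 0, "ry": 0, "rz": 0, "gripper": 0.8},
    {"x": 0, "y": 0, "z": 3, "rx": 0, "ry": 0, "rz": 0, "gripper": 0.8},
    {"x": 0, "y": 0, "z": 4, "rx": 0, "ry": 0, "rz": 0, "gripper": 0.8},
    {"x": 0, "y": 0, "z": 4, "rx": 0, "ry": 0, "rz": 0, "gripper": 0.8},
    {"x": 0, "y": 0, "z": 4, "rx": 0, "ry": 0, "rz": 0, "gripper": 1},
    {"x": -1.07, "y": -3.44, "z": 0, "rx": 0, "ry": 0, "rz": 1.5, "gripper": 1},
  ],
)

```text
time_s: 31.67
position: [0.5759, 0.1018, 0.2198]
eef_rot: [3.129, 0.281, 0.029]
force: [1.3, -0.1, 0.8]
finger_gap: 0.0854
```

Emit:
carry_out(
  steps=[
    {"x": -1.07, "y": -3.44, "z": 0, "rx": 0, "ry": 0, "rz": 0, "gripper": 1},
    {"x": -1.07, "y": -3.44, "z": 0, "rx": 0, "ry": 0, "rz": 0, "gripper": 1},
    {"x": -1.07, "y": -3.44, "z": 0, "rx": 0, "ry": 0, "rz": 0, "gripper": 1},
    {"x": -1.07, "y": -3.44, "z": 0, "rx": 0, "ry": 0, "rz": 0, "gripper": 1},
    {"x": -1.07, "y": -3.44, "z": 0, "rx": 0, "ry": 0, "rz": 0, "gripper": 1},
    {"x": -1.07, "y": -3.44, "z": 0, "rx": 0, "ry": 0, "rz": 0, "gripper": 1},
    {"x": -1.07, "y": -3.44, "z": 0, "rx": 0, "ry": 0, "rz": 0, "gripper": 1},
    {"x": -1.07, "y": -3.44, "z": 0, "rx": 0, "ry": 0, "rz": 0, "gripper": 1},
  ],
)

```text
time_s: 32.33
position: [0.4839, -0.178, 0.2094]
eef_rot: [3.129, 0.272, 0.001]
force: [1.2, -1.5, 0.5]
finger_gap: 0.0853
```

Emit:
carry_out(
  steps=[
    {"x": -1.07, "y": -3.44, "z": 0, "rx": 0, "ry": 0, "rz": 0, "gripper": 1},
    {"x": -1.07, "y": -3.44, "z": 0, "rx": 0, "ry": 0, "rz": 0, "gripper": 1},
    {"x": -1.07, "y": -3.44, "z": 0, "rx": 0, "ry": 0, "rz": 0, "gripper": 1},
    {"x": -1.07, "y": -3.44, "z": 0, "rx": 0, "ry": 0, "rz": 0, "gripper": 1},
    {"x": -1.07, "y": -3.44, "z": 0, "rx": 0, "ry": 0, "rz": 0, "gripper": 1},
    {"x": 0, "y": 0, "z": -3, "rx": 0, "ry": 0, "rz": 0, "gripper": 1},
    {"x": 0, "y": 0, "z": -4, "rx": 0, "ry": 0, "rz": 0, "gripper": 1},
    {"x": 0, "y": 0, "z": -4, "rx": 0, "ry": 0, "rz": 0, "gripper": 1},
  ],
)

```text
time_s: 33.0
position: [0.4315, -0.3502, 0.0993]
eef_rot: [3.127, 0.269, 0.004]
force: [-0.2, -0.3, -0.0]
finger_gap: 0.085
```

Emit:
carry_out(
  steps=[
    {"x": 0, "y": 0, "z": 0, "rx": 0, "ry": 0, "rz": 0, "gripper": 1},
    {"x": 0, "y": 0, "z": 0, "rx": 0, "ry": 0, "rz": 0, "gripper": 1},
    {"x": 0, "y": 0, "z": 0, "rx": 0, "ry": 0, "rz": 0, "gripper": 1},
    {"x": 0, "y": 0, "z": 0, "rx": 0, "ry": 0, "rz": 0, "gripper": 1},
    {"x": 0, "y": 0, "z": 0, "rx": 0, "ry": 0, "rz": 0, "gripper": 1},
    {"x": 0, "y": 0, "z": 0, "rx": 0, "ry": 0, "rz": 0, "gripper": 1},
    {"x": 0, "y": 0, "z": 0, "rx": 0, "ry": 0, "rz": 0, "gripper": 1},
    {"x": 0, "y": 0, "z": 0, "rx": 0, "ry": 0, "rz": 0, "gripper": 1},
  ],
)

```text
time_s: 33.67
position: [0.4315, -0.3487, 0.1001]
eef_rot: [3.129, 0.272, 0.001]
force: [0.2, 0.5, -0.8]
finger_gap: 0.0854
```

```bash
python3 - <<'E'
from h import *
look('b6')
c,im=grab('scene','s6')
E
```

```text
pos [ 0.4315 -0.3487  0.1001] yaw 9.9 gap 0.0854 F [ 0.2  0.5 -0.8] t 33.7 j [-0.88  0.2   1.89  0.    1.05 -1.06]
px [450. 230.] xy [ 0.5625 -0.3418] ang -35.0  L 0.090 W 0.044
px [258. 210.] xy [ 0.4329 -0.3492] ang 12.0  L 0.062 W 0.049
GO [ 0.14 -0.05] rz 2.1 z -8.8
```

Emit:
carry_out(
  steps=[
    {"x": 0.1, "y": 0, "z": -3, "rx": 0, "ry": 0, "rz": 2, "gripper": 1},
    {"x": 0, "y": 0, "z": -3, "rx": 0, "ry": 0, "rz": 0, "gripper": 1},
    {"x": 0, "y": 0, "z": -1.8, "rx": 0, "ry": 0, "rz": 0, "gripper": 1},
    {"x": 0, "y": 0, "z": -1, "rx": 0, "ry": 0, "rz": 0, "gripper": 1},
    {"x": 0, "y": 0, "z": 0, "rx": 0, "ry": 0, "rz": 0, "gripper": 1},
    {"x": 0, "y": 0, "z": 0, "rx": 0, "ry": 0, "rz": 0, "gripper": -1},
    {"x": 0, "y": 0, "z": 0, "rx": 0, "ry": 0, "rz": 0, "gripper": -1},
    {"x": 0, "y": 0, "z": 0, "rx": 0, "ry": 0, "rz": 0, "gripper": -1},
  ],
)

```text
time_s: 34.43
position: [0.4334, -0.3499, 0.0134]
eef_rot: [3.121, 0.327, 0.004]
force: [0.0, -0.7, -0.6]
finger_gap: 0.0591
```

Emit:
carry_out(
  steps=[
    {"x": 0, "y": 0, "z": 0, "rx": 0, "ry": 0, "rz": 0, "gripper": -1},
    {"x": 0, "y": 0, "z": 0, "rx": 0, "ry": 0, "rz": 0, "gripper": -1},
    {"x": 0, "y": 0, "z": 2, "rx": 0, "ry": 0, "rz": 0, "gripper": -1},
    {"x": 0, "y": 0, "z": 4, "rx": 0, "ry": 0, "rz": 0, "gripper": -1},
    {"x": 0, "y": 0, "z": 4, "rx": 0, "ry": 0, "rz": 0, "gripper": -1},
    {"x": 0, "y": 0, "z": 4, "rx": 0, "ry": 0, "rz": 0, "gripper": -1},
    {"x": 0, "y": 0, "z": 4, "rx": 0, "ry": 0, "rz": 0, "gripper": -1},
    {"x": 0, "y": 0, "z": 0, "rx": 0, "ry": 0, "rz": 0, "gripper": -1},
  ],
)

```text
time_s: 35.1
position: [0.4354, -0.3522, 0.2013]
eef_rot: [3.11, 0.326, 0.015]
force: [0.5, -1.0, 0.3]
finger_gap: 0.0592
```

Emit:
carry_out(
  steps=[
    {"x": 1.31, "y": 3.63, "z": 0, "rx": 0, "ry": 0, "rz": -0.4, "gripper": -1},
    {"x": 1.31, "y": 3.63, "z": 0, "rx": 0, "ry": 0, "rz": -0.4, "gripper": -1},
    {"x": 1.31, "y": 3.63, "z": 0, "rx": 0, "ry": 0, "rz": -0.4, "gripper": -1},
    {"x": 1.31, "y": 3.63, "z": 0, "rx": 0, "ry": 0, "rz": -0.4, "gripper": -1},
    {"x": 1.31, "y": 3.63, "z": 0, "rx": 0, "ry": 0, "rz": -0.4, "gripper": -1},
    {"x": 1.31, "y": 3.63, "z": 0, "rx": 0, "ry": 0, "rz": -0.4, "gripper": -1},
    {"x": 1.31, "y": 3.63, "z": 0, "rx": 0, "ry": 0, "rz": -0.5, "gripper": -1},
    {"x": 1.31, "y": 3.63, "z": 0, "rx": 0, "ry": 0, "rz": -0.5, "gripper": -1},
  ],
)

```text
time_s: 35.77
position: [0.5371, -0.0561, 0.1912]
eef_rot: [3.133, 0.233, 0.0]
force: [1.2, -0.4, -0.1]
finger_gap: 0.0596
```

Emit:
carry_out(
  steps=[
    {"x": 1.31, "y": 3.63, "z": 0, "rx": 0, "ry": 0, "rz": 0, "gripper": -1},
    {"x": 1.31, "y": 3.63, "z": 0, "rx": 0, "ry": 0, "rz": 0, "gripper": -1},
    {"x": 1.31, "y": 3.63, "z": 0, "rx": 0, "ry": 0, "rz": 0, "gripper": -1},
    {"x": 1.31, "y": 3.63, "z": 0, "rx": 0, "ry": 0, "rz": 0, "gripper": -1},
    {"x": 0, "y": 0, "z": -3, "rx": 0, "ry": 0, "rz": 0, "gripper": -1},
    {"x": 0, "y": 0, "z": -3, "rx": 0, "ry": 0, "rz": 0, "gripper": -1},
    {"x": 0, "y": 0, "z": -2, "rx": 0, "ry": 0, "rz": 0, "gripper": -1},
    {"x": 0, "y": 0, "z": 0, "rx": 0, "ry": 0, "rz": 0, "gripper": -1},
  ],
)

```text
time_s: 36.43
position: [0.5854, 0.0877, 0.1057]
eef_rot: [-3.132, -0.235, 0.016]
force: [-1.2, -0.5, -1.0]
finger_gap: 0.0593
```

Emit:
carry_out(
  steps=[
    {"x": 0, "y": 0, "z": 0, "rx": 0, "ry": 0, "rz": 0, "gripper": -1},
    {"x": 0, "y": 0, "z": 0, "rx": 0, "ry": 0, "rz": 0, "gripper": -1},
    {"x": 0, "y": 0, "z": 0, "rx": 0, "ry": 0, "rz": 0, "gripper": -1},
    {"x": 0, "y": 0, "z": 0, "rx": 0, "ry": 0, "rz": 0, "gripper": -1},
    {"x": 0, "y": 0, "z": 0, "rx": 0, "ry": 0, "rz": 0, "gripper": -1},
    {"x": 0, "y": 0, "z": 0, "rx": 0, "ry": 0, "rz": 0, "gripper": -1},
    {"x": 0, "y": 0, "z": 0, "rx": 0, "ry": 0, "rz": 0, "gripper": -1},
    {"x": 0, "y": 0, "z": 0, "rx": 0, "ry": 0, "rz": 0, "gripper": -1},
  ],
)

```text
time_s: 37.1
position: [0.5895, 0.0871, 0.1115]
eef_rot: [3.133, 0.234, 0.0]
force: [0.1, -0.4, -0.1]
finger_gap: 0.0594
```

```bash
python3 - <<'E'
from h import *
c,im=grab('wrist'); p=st(); print(100*(cage(0,-.0235)-[0,.001]-p[:2]))
cv2.imwrite('pics/p5.png',cv2.resize(im,(800,600)))
hsv=cv2.cvtColor(im,cv2.COLOR_BGR2HSV); print('held?',hsv[320,256])
E
```

```text
pos [0.5894 0.0871 0.1114] yaw 8.5 gap 0.0593 F [-0.6 -0.4 -0.9] t 37.1 j [-0.04  0.27  1.78  0.    1.09 -0.19]
[-0.0355631  -0.06648339]
held? [ 23 126 241]
```

View pics/p5.png

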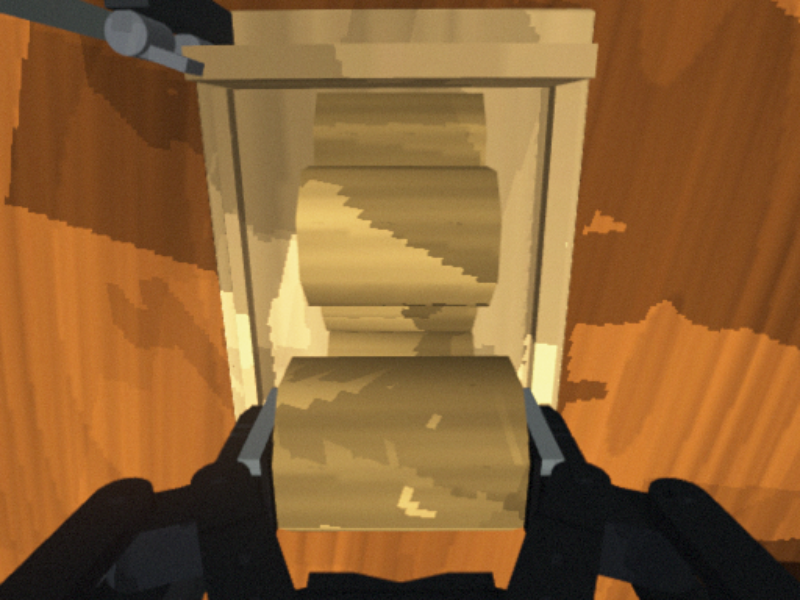

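D sits level in the left gap at px (398,235), and E is held over the right gap. I'll lower it.

Emit:
carry_out(
  steps=[
    {"x": 0, "y": 0, "z": -2, "rx": 0, "ry": 0, "rz": 0, "gripper": -1},
    {"x": 0, "y": 0, "z": -1.6, "rx": 0, "ry": 0, "rz": 0, "gripper": -1},
    {"x": 0, "y": 0, "z": -0.8, "rx": 0, "ry": 0, "rz": 0, "gripper": -1},
    {"x": 0, "y": 0, "z": -0.4, "rx": 0, "ry": 0, "rz": 0, "gripper": -1},
    {"x": 0, "y": 0, "z": -0.2, "rx": 0, "ry": 0, "rz": 0, "gripper": -1},
    {"x": 0, "y": 0, "z": 0, "rx": 0, "ry": 0, "rz": 0, "gripper": -1},
    {"x": 0, "y": 0, "z": 0, "rx": 0, "ry": 0, "rz": 0, "gripper": -1},
    {"x": 0, "y": 0, "z": 0, "rx": 0, "ry": 0, "rz": 0, "gripper": -1},
  ],
)

```text
time_s: 37.82
position: [0.5899, 0.087, 0.062]
eef_rot: [3.132, 0.234, 0.002]
force: [-0.5, -0.7, 3.0]
finger_gap: 0.0597
```

Emit:
carry_out(
  steps=[
    {"x": 0, "y": 0, "z": 0, "rx": 0, "ry": 0, "rz": 0, "gripper": 0.8},
    {"x": 0, "y": 0, "z": 0, "rx": 0, "ry": 0, "rz": 0, "gripper": 0.8},
    {"x": 0, "y": 0, "z": 0, "rx": 0, "ry": 0, "rz": 0, "gripper": 0.8},
    {"x": 0, "y": 0, "z": 3, "rx": 0, "ry": 0, "rz": 0, "gripper": 0.8},
    {"x": 0, "y": 0, "z": 4, "rx": 0, "ry": 0, "rz": 0, "gripper": 0.8},
    {"x": 0, "y": 0, "z": 4, "rx": 0, "ry": 0, "rz": 0, "gripper": 0.8},
    {"x": 0, "y": 0, "z": 4, "rx": 0, "ry": 0, "rz": 0, "gripper": 1},
    {"x": -0.21, "y": -3.57, "z": 0, "rx": 0, "ry": 0, "rz": -3.75, "gripper": 1},
  ],
)

```text
time_s: 38.48
position: [0.5921, 0.0548, 0.2216]
eef_rot: [3.138, 0.139, 0.027]
force: [1.5, 0.4, 0.8]
finger_gap: 0.0851
```

Emit:
carry_out(
  steps=[
    {"x": -0.21, "y": -3.57, "z": 0, "rx": 0, "ry": 0, "rz": -3.75, "gripper": 1},
    {"x": -0.21, "y": -3.57, "z": 0, "rx": 0, "ry": 0, "rz": -3.75, "gripper": 1},
    {"x": -0.21, "y": -3.57, "z": 0, "rx": 0, "ry": 0, "rz": -3.75, "gripper": 1},
    {"x": -0.21, "y": -3.57, "z": 0, "rx": 0, "ry": 0, "rz": -3.75, "gripper": 1},
    {"x": -0.21, "y": -3.57, "z": 0, "rx": 0, "ry": 0, "rz": -3.75, "gripper": 1},
    {"x": -0.21, "y": -3.57, "z": 0, "rx": 0, "ry": 0, "rz": -3.75, "gripper": 1},
    {"x": -0.21, "y": -3.57, "z": 0, "rx": 0, "ry": 0, "rz": -3.75, "gripper": 1},
    {"x": -0.21, "y": -3.57, "z": 0, "rx": 0, "ry": 0, "rz": -3.75, "gripper": 1},
  ],
)

```text
time_s: 39.15
position: [0.5701, -0.2358, 0.2113]
eef_rot: [-3.065, 0.691, -0.0]
force: [0.2, -0.5, -0.1]
finger_gap: 0.0854
```

Emit:
carry_out(
  steps=[
    {"x": -0.21, "y": -3.57, "z": 0, "rx": 0, "ry": 0, "rz": -3.75, "gripper": 1},
    {"x": -0.21, "y": -3.57, "z": 0, "rx": 0, "ry": 0, "rz": -3.75, "gripper": 1},
    {"x": -0.21, "y": -3.57, "z": 0, "rx": 0, "ry": 0, "rz": -3.75, "gripper": 1},
    {"x": 0, "y": 0, "z": -3, "rx": 0, "ry": 0, "rz": 0, "gripper": 1},
    {"x": 0, "y": 0, "z": -4, "rx": 0, "ry": 0, "rz": 0, "gripper": 1},
    {"x": 0, "y": 0, "z": -4, "rx": 0, "ry": 0, "rz": 0, "gripper": 1},
    {"x": 0, "y": 0, "z": 0, "rx": 0, "ry": 0, "rz": 0, "gripper": 1},
    {"x": 0, "y": 0, "z": 0, "rx": 0, "ry": 0, "rz": 0, "gripper": 1},
  ],
)

```text
time_s: 39.82
position: [0.5627, -0.3399, 0.0988]
eef_rot: [-2.982, 0.982, 0.009]
force: [-0.1, -0.4, 0.3]
finger_gap: 0.0855
```

Emit:
carry_out(
  steps=[
    {"x": 0, "y": 0, "z": 0, "rx": 0, "ry": 0, "rz": 0, "gripper": 1},
    {"x": 0, "y": 0, "z": 0, "rx": 0, "ry": 0, "rz": 0, "gripper": 1},
    {"x": 0, "y": 0, "z": 0, "rx": 0, "ry": 0, "rz": 0, "gripper": 1},
    {"x": 0, "y": 0, "z": 0, "rx": 0, "ry": 0, "rz": 0, "gripper": 1},
    {"x": 0, "y": 0, "z": 0, "rx": 0, "ry": 0, "rz": 0, "gripper": 1},
    {"x": 0, "y": 0, "z": 0, "rx": 0, "ry": 0, "rz": 0, "gripper": 1},
    {"x": 0, "y": 0, "z": 0, "rx": 0, "ry": 0, "rz": 0, "gripper": 1},
    {"x": 0, "y": 0, "z": 0, "rx": 0, "ry": 0, "rz": 0, "gripper": 1},
  ],
)

```text
time_s: 40.48
position: [0.5642, -0.3412, 0.1014]
eef_rot: [2.984, -0.983, 0.0]
force: [0.0, 0.8, -0.3]
finger_gap: 0.0854
```

```bash
python3 - <<'E'
from h import *
look('b7')
c,im=grab('wrist'); hsv=cv2.cvtColor(im,cv2.COLOR_BGR2HSV)
m=cv2.inRange(hsv,(22,180,120),(32,255,255))
for k in cv2.findContours(m,cv2.RETR_EXTERNAL,cv2.CHAIN_APPROX_NONE)[0]:
    if cv2.contourArea(k)>20: b=cv2.boundingRect(k); print('brass',b,onz(c,[b[0]+b[2]/2,b[1]+b[3]/2],.018).round(3))
E
```

```text
pos [ 0.5642 -0.3412  0.1014] yaw -36.5 gap 0.0854 F [ 0.   0.8 -0.3] t 40.5 j [-0.72  0.41  1.61 -0.    1.11 -0.08]
px [256. 209.] xy [ 0.5649 -0.3414] ang -38.2  L 0.062 W 0.049
GO [ 0.07 -0.01] rz -1.7 z -8.9
brass (129, 184, 30, 29) [[ 0.506 -0.293  0.018]]
brass (0, 36, 34, 37) [[ 0.506 -0.178  0.018]]
```

Emit:
carry_out(
  steps=[
    {"x": 0, "y": 0, "z": -3, "rx": 0, "ry": 0, "rz": -1.7, "gripper": 1},
    {"x": 0, "y": 0, "z": -3, "rx": 0, "ry": 0, "rz": 0, "gripper": 1},
    {"x": 0, "y": 0, "z": -1.9, "rx": 0, "ry": 0, "rz": 0, "gripper": 1},
    {"x": 0, "y": 0, "z": -1, "rx": 0, "ry": 0, "rz": 0, "gripper": 1},
    {"x": 0, "y": 0, "z": 0, "rx": 0, "ry": 0, "rz": 0, "gripper": 1},
    {"x": 0, "y": 0, "z": 0, "rx": 0, "ry": 0, "rz": 0, "gripper": -1},
    {"x": 0, "y": 0, "z": 0, "rx": 0, "ry": 0, "rz": 0, "gripper": -1},
    {"x": 0, "y": 0, "z": 0, "rx": 0, "ry": 0, "rz": 0, "gripper": -1},
  ],
)

```text
time_s: 41.25
position: [0.5657, -0.3425, 0.0149]
eef_rot: [2.968, -1.026, 0.006]
force: [0.6, 0.0, 0.1]
finger_gap: 0.0593
```

Emit:
carry_out(
  steps=[
    {"x": 0, "y": 0, "z": 0, "rx": 0, "ry": 0, "rz": 0, "gripper": -1},
    {"x": 0, "y": 0, "z": 0, "rx": 0, "ry": 0, "rz": 0, "gripper": -1},
    {"x": 0, "y": 0, "z": 4, "rx": 0, "ry": 0, "rz": 0, "gripper": -1},
    {"x": 0, "y": 0, "z": 4, "rx": 0, "ry": 0, "rz": 0, "gripper": -1},
    {"x": 0, "y": 0, "z": 4, "rx": 0, "ry": 0, "rz": 0, "gripper": -1},
    {"x": 0, "y": 0, "z": 4, "rx": 0, "ry": 0, "rz": 0, "gripper": -1},
    {"x": 0, "y": 0, "z": 4, "rx": 0, "ry": 0, "rz": 0, "gripper": -1},
    {"x": 0, "y": 0, "z": 0, "rx": 0, "ry": 0, "rz": 0, "gripper": -1},
  ],
)

```text
time_s: 41.92
position: [0.5678, -0.3442, 0.2235]
eef_rot: [2.963, -1.024, 0.025]
force: [0.7, -1.4, 0.9]
finger_gap: 0.0592
```

Emit:
carry_out(
  steps=[
    {"x": 0.17, "y": 3.76, "z": 0, "rx": 0, "ry": 0, "rz": 3.9, "gripper": -1},
    {"x": 0.17, "y": 3.76, "z": 0, "rx": 0, "ry": 0, "rz": 3.9, "gripper": -1},
    {"x": 0.17, "y": 3.76, "z": 0, "rx": 0, "ry": 0, "rz": 3.9, "gripper": -1},
    {"x": 0.17, "y": 3.76, "z": 0, "rx": 0, "ry": 0, "rz": 3.9, "gripper": -1},
    {"x": 0.17, "y": 3.76, "z": 0, "rx": 0, "ry": 0, "rz": 3.9, "gripper": -1},
    {"x": 0.17, "y": 3.76, "z": 0, "rx": 0, "ry": 0, "rz": 3.9, "gripper": -1},
    {"x": 0.17, "y": 3.76, "z": 0, "rx": 0, "ry": 0, "rz": 3.9, "gripper": -1},
    {"x": 0.17, "y": 3.76, "z": 0, "rx": 0, "ry": 0, "rz": 3.9, "gripper": -1},
  ],
)

```text
time_s: 42.58
position: [0.5773, -0.0386, 0.2121]
eef_rot: [-3.136, 0.186, 0.0]
force: [1.2, -0.6, -0.6]
finger_gap: 0.0596
```

Emit:
carry_out(
  steps=[
    {"x": 0.17, "y": 3.76, "z": 0, "rx": 0, "ry": 0, "rz": 3.9, "gripper": -1},
    {"x": 0.17, "y": 3.76, "z": 0, "rx": 0, "ry": 0, "rz": 3.9, "gripper": -1},
    {"x": 0.17, "y": 3.76, "z": 0, "rx": 0, "ry": 0, "rz": 3.9, "gripper": -1},
    {"x": 0.17, "y": 3.76, "z": 0, "rx": 0, "ry": 0, "rz": 3.9, "gripper": -1},
    {"x": 0, "y": 0, "z": -3, "rx": 0, "ry": 0, "rz": 0, "gripper": -1},
    {"x": 0, "y": 0, "z": -3, "rx": 0, "ry": 0, "rz": 0, "gripper": -1},
    {"x": 0, "y": 0, "z": 0, "rx": 0, "ry": 0, "rz": 0, "gripper": -1},
    {"x": 0, "y": 0, "z": 0, "rx": 0, "ry": 0, "rz": 0, "gripper": -1},
  ],
)

```text
time_s: 43.25
position: [0.583, 0.11, 0.1505]
eef_rot: [-3.132, -0.237, 0.007]
force: [1.1, 0.1, -0.7]
finger_gap: 0.0596
```

Emit:
carry_out(
  steps=[
    {"x": 0, "y": 0, "z": 0, "rx": 0, "ry": 0, "rz": 0, "gripper": -1},
    {"x": 0, "y": 0, "z": 0, "rx": 0, "ry": 0, "rz": 0, "gripper": -1},
    {"x": 0, "y": 0, "z": 0, "rx": 0, "ry": 0, "rz": 0, "gripper": -1},
    {"x": 0, "y": 0, "z": 0, "rx": 0, "ry": 0, "rz": 0, "gripper": -1},
    {"x": 0, "y": 0, "z": 0, "rx": 0, "ry": 0, "rz": 0, "gripper": -1},
    {"x": 0, "y": 0, "z": 0, "rx": 0, "ry": 0, "rz": 0, "gripper": -1},
    {"x": 0, "y": 0, "z": 0, "rx": 0, "ry": 0, "rz": 0, "gripper": -1},
    {"x": 0, "y": 0, "z": 0, "rx": 0, "ry": 0, "rz": 0, "gripper": -1},
  ],
)

```text
time_s: 43.92
position: [0.5846, 0.1099, 0.1524]
eef_rot: [-3.133, -0.237, -0.0]
force: [-0.2, 0.5, -0.8]
finger_gap: 0.0593
```

```bash
python3 - <<'E'
from h import *
c,im=grab('wrist'); p=st(); print(100*(cage(0,0)-[0,.001]-p[:2]))
cv2.imwrite('pics/p6.png',cv2.resize(im,(800,600)))
hsv=cv2.cvtColor(im,cv2.COLOR_BGR2HSV); print('held?',hsv[320,256])
E
```

```text
pos [0.5846 0.1099 0.1523] yaw 8.6 gap 0.0594 F [ 0.1  1.3 -1. ] t 44.0 j [-0.    0.21  1.77  0.    1.16 -0.16]
[ 0.10369683 -0.02289274]
held? [ 20 141 202]
```

Emit:
carry_out(
  steps=[
    {"x": 0, "y": 0, "z": -2, "rx": 0, "ry": 0, "rz": 0, "gripper": -1},
    {"x": 0, "y": 0, "z": -1.6, "rx": 0, "ry": 0, "rz": 0, "gripper": -1},
    {"x": 0, "y": 0, "z": -0.8, "rx": 0, "ry": 0, "rz": 0, "gripper": -1},
    {"x": 0, "y": 0, "z": -0.5, "rx": 0, "ry": 0, "rz": 0, "gripper": -1},
    {"x": 0, "y": 0, "z": -0.3, "rx": 0, "ry": 0, "rz": 0, "gripper": -1},
    {"x": 0, "y": 0, "z": 0, "rx": 0, "ry": 0, "rz": 0, "gripper": -1},
    {"x": 0, "y": 0, "z": 0, "rx": 0, "ry": 0, "rz": 0, "gripper": -1},
    {"x": 0, "y": 0, "z": 0, "rx": 0, "ry": 0, "rz": 0, "gripper": -1},
  ],
)

```text
time_s: 44.63
position: [0.5851, 0.1103, 0.1012]
eef_rot: [-3.132, -0.236, -0.002]
force: [-2.3, 3.5, 3.4]
finger_gap: 0.0592
```

Emit:
carry_out(
  steps=[
    {"x": 0, "y": 0, "z": 0, "rx": 0, "ry": 0, "rz": 0, "gripper": 0.8},
    {"x": 0, "y": 0, "z": 0, "rx": 0, "ry": 0, "rz": 0, "gripper": 0.8},
    {"x": 0, "y": 0, "z": 0, "rx": 0, "ry": 0, "rz": 0, "gripper": 0.8},
    {"x": 0, "y": 0, "z": 2, "rx": 0, "ry": 0, "rz": 0, "gripper": 0.8},
    {"x": 0, "y": 0, "z": 3, "rx": 0, "ry": 0, "rz": 0, "gripper": 0.8},
    {"x": 0, "y": 0, "z": 4, "rx": 0, "ry": 0, "rz": 0, "gripper": 0.8},
    {"x": 0, "y": 0, "z": 4, "rx": 0, "ry": 0, "rz": 0, "gripper": 0.8},
    {"x": 0, "y": 0, "z": 4, "rx": 0, "ry": 0, "rz": 0, "gripper": 0.8},
  ],
)

```text
time_s: 45.3
position: [0.5842, 0.1098, 0.2718]
eef_rot: [3.133, 0.236, -0.001]
force: [0.5, -0.7, 0.8]
finger_gap: 0.0768
```

Emit:
carry_out(
  steps=[
    {"x": 0, "y": 0, "z": 4, "rx": 0, "ry": 0, "rz": 0, "gripper": -0.3},
    {"x": -0.6, "y": 1.3, "z": 3.5, "rx": 0, "ry": 0, "rz": 0, "gripper": -0.3},
    {"x": -0.6, "y": 1.3, "z": 0, "rx": 0, "ry": 0, "rz": 0, "gripper": -0.3},
    {"x": -0.6, "y": 1.3, "z": 0, "rx": 0, "ry": 0, "rz": 0, "gripper": -0.3},
    {"x": -0.6, "y": 1.3, "z": 0, "rx": 0, "ry": 0, "rz": 0, "gripper": -0.3},
    {"x": 0, "y": 0, "z": 0, "rx": 0, "ry": 0, "rz": 0, "gripper": -0.3},
    {"x": 0, "y": 0, "z": 0, "rx": 0, "ry": 0, "rz": 0, "gripper": -0.3},
    {"x": 0, "y": 0, "z": 0, "rx": 0, "ry": 0, "rz": 0, "gripper": -0.3},
  ],
)

```text
time_s: 45.97
position: [0.5601, 0.1618, 0.3435]
eef_rot: [3.132, 0.237, -0.005]
force: [0.7, -0.3, 0.5]
finger_gap: 0.03
```

Emit:
carry_out(
  steps=[
    {"x": 0, "y": 0, "z": 0, "rx": 0, "ry": 0, "rz": 0, "gripper": -0.3},
    {"x": 0, "y": 0, "z": 0, "rx": 0, "ry": 0, "rz": 0, "gripper": -0.3},
    {"x": 0, "y": 0, "z": 0, "rx": 0, "ry": 0, "rz": 0, "gripper": -0.3},
    {"x": 0, "y": 0, "z": 0, "rx": 0, "ry": 0, "rz": 0, "gripper": -0.3},
    {"x": 0, "y": 0, "z": 0, "rx": 0, "ry": 0, "rz": 0, "gripper": -0.3},
    {"x": 0, "y": 0, "z": 0, "rx": 0, "ry": 0, "rz": 0, "gripper": -0.3},
    {"x": 0, "y": 0, "z": 0, "rx": 0, "ry": 0, "rz": 0, "gripper": -0.3},
    {"x": 0, "y": 0, "z": 0, "rx": 0, "ry": 0, "rz": 0, "gripper": -0.3},
  ],
)

```text
time_s: 46.63
position: [0.5606, 0.1619, 0.3454]
eef_rot: [3.133, 0.237, 0.0]
force: [0.0, 0.0, -0.3]
finger_gap: 0.0297
```

```bash
python3 - <<'E'
from h import *
c,im=grab('wrist','w7'); np.savez('w7.npz',K=c[0],D=c[1],W=c[2]); st()
for y,z in ((-.0235,.0925),(.0235,.0925),(0,.131)):
  q=np.array([[*(cage(x,y+dy)-[0,.001]),z] for x,dy in ((-.03,-.009),(.03,-.009),(.03,.009),(-.03,.009))]); cv2.polylines(im,[proj(c,q).astype(int)],True,(255,0,0),1)
cv2.imwrite('pics/w7b.png',cv2.resize(im,(800,600),interpolation=cv2.INTER_CUBIC))
E
```

```text
pos [0.5606 0.1619 0.3453] yaw 8.6 gap 0.0298 F [ 0.6  1.1 -0.1] t 46.7 j [ 0.09  0.02  1.61 -0.    1.51 -0.06]
```

View pics/w7b.png

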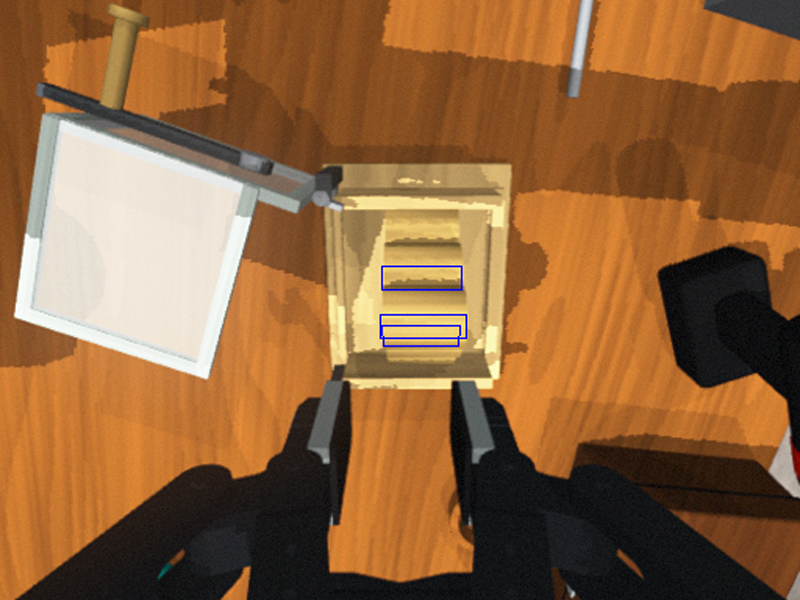

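The gate is still at about 110°, with the knob peg from px (112,106) to its disc at (129,14). The pile stripes fall on the predicted outlines, but I want a closer check of it from two views.

```bash
python3 - <<'E'
from h import *
z=np.load('w7.npz'); c=(z['K'],z['D'],z['W']); s=1.5625
P=onz(c,np.array([[112,106],[120,60],[129,14]])/s,.112); print(P.round(4)); d=P[0]-P[2]; print('peg dir',np.degrees(np.arctan2(d[1],d[0])),np.linalg.norm(d))
h=cage(-.075,.085); v=P[1][:2]-h; print('hinge',h.round(4),'r',np.linalg.norm(v),'ang',np.degrees(np.arctan2(v[1],v[0])))
im=cv2.imread('pics/w7.png')[95:255,195:340]; cs,sc=grab('side'); sm=grab('scene')[1]
def draw(c,im,col=(255,0,0)):
  for y,zz in ((-.047,.032),(0,.032),(.047,.032),(-.0235,.0705),(.0235,.0705),(0,.109)):
    u=proj(c,[*cage(-.0,y),zz])[0]; 
    print(u.round(0))
draw(cs,sc); 
cr=lambda i,a,b,w,h:cv2.resize(i[b:b+h,a:a+w],(400,400*h//w),interpolation=cv2.INTER_CUBIC)
u=proj(cs,[*CG,.06])[0].astype(int); v2=proj(cam('scene'),[*CG,.06])[0].astype(int)
A=cr(sc,u[0]-40,u[1]-40,80,80); B=cr(sm,v2[0]-40,v2[1]-40,80,80)
cv2.imwrite('pics/chk.png',np.hstack([A,B]))
E
```

```text
[[0.3603 0.2245 0.112 ]
 [0.3657 0.2535 0.112 ]
 [0.3713 0.2813 0.112 ]]
peg dir -100.90382373159532 0.05787342056011556
hinge [0.4989 0.1837] r 0.15037103610918703 ang 152.33937891594007
[265. 203.]
[257. 198.]
[250. 192.]
[261. 191.]
[254. 185.]
[257. 178.]
```

View pics/chk.png

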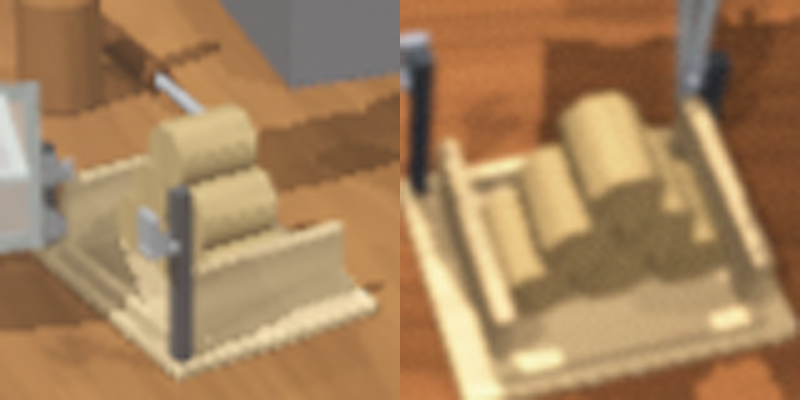

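The pyramid is complete: three, two and one, all parallel and seated, in both views. Next I'll go back to the knob at (0.366, 0.2535), which is 150.4 mm from the hinge, as it should be.

Emit:
carry_out(
  steps=[
    {"x": -3.25, "y": 1.53, "z": 0, "rx": 0, "ry": 0, "rz": -3.25, "gripper": -0.3},
    {"x": -3.25, "y": 1.53, "z": 0, "rx": 0, "ry": 0, "rz": -3.25, "gripper": -0.3},
    {"x": -3.25, "y": 1.53, "z": 0, "rx": 0, "ry": 0, "rz": -3.25, "gripper": -0.3},
    {"x": -3.25, "y": 1.53, "z": 0, "rx": 0, "ry": 0, "rz": -3.25, "gripper": -0.3},
    {"x": -3.25, "y": 1.53, "z": 0, "rx": 0, "ry": 0, "rz": -3.25, "gripper": -0.3},
    {"x": -3.25, "y": 1.55, "z": 0, "rx": 0, "ry": 0, "rz": -3.25, "gripper": -0.3},
    {"x": 0, "y": 0, "z": -4, "rx": 0, "ry": 0, "rz": 0, "gripper": -0.3},
    {"x": 0, "y": 0, "z": -4, "rx": 0, "ry": 0, "rz": 0, "gripper": -0.3},
  ],
)

```text
time_s: 47.45
position: [0.3659, 0.2555, 0.2677]
eef_rot: [-3.124, 0.292, -0.013]
force: [1.6, 0.4, -0.4]
finger_gap: 0.0296
```

Emit:
carry_out(
  steps=[
    {"x": 0, "y": 0, "z": -4, "rx": 0, "ry": 0, "rz": 0, "gripper": -0.3},
    {"x": 0, "y": 0, "z": 0, "rx": 0, "ry": 0, "rz": 0, "gripper": -0.3},
    {"x": 0, "y": 0, "z": 0, "rx": 0, "ry": 0, "rz": 0, "gripper": -0.3},
    {"x": 0, "y": 0, "z": 0, "rx": 0, "ry": 0, "rz": 0, "gripper": -0.3},
    {"x": 0, "y": 0, "z": 0, "rx": 0, "ry": 0, "rz": 0, "gripper": -0.3},
    {"x": 0, "y": 0, "z": 0, "rx": 0, "ry": 0, "rz": 0, "gripper": -0.3},
    {"x": 0, "y": 0, "z": 0, "rx": 0, "ry": 0, "rz": 0, "gripper": -0.3},
    {"x": 0, "y": 0, "z": 0, "rx": 0, "ry": 0, "rz": 0, "gripper": -0.3},
  ],
)

```text
time_s: 48.12
position: [0.3663, 0.2541, 0.2266]
eef_rot: [-3.126, 0.297, -0.003]
force: [0.1, 0.1, -0.0]
finger_gap: 0.0301
```

```bash
python3 - <<'E'
from h import *
p=st(); c,im=grab('wrist','w8'); hsv=cv2.cvtColor(im,cv2.COLOR_BGR2HSV)
m=cv2.inRange(hsv,(14,60,90),(28,190,255)); m[:, :150]=0; m[:,360:]=0
for k in cv2.findContours(m,cv2.RETR_EXTERNAL,cv2.CHAIN_APPROX_NONE)[0]:
    if cv2.contourArea(k)<250: continue
    r=cv2.minAreaRect(k); b=cv2.boxPoints(r); P=onz(c,b,.117); print(np.round(r[0]),np.round(r[1]),P[:,:2].mean(0).round(4),'tool px',proj(c,[*p[:2],.112]).round(0),P[:,:2].round(3).tolist())
print(100*(np.array([.3657,.2535,.101])-p))
E
```

```text
pos [0.3663 0.2541 0.2266] yaw -10.9 gap 0.0301 F [ 0.1  0.1 -0. ] t 48.1 j [ 0.35 -0.25  2.07 -0.    1.31  0.54]
[327. 245.] [64. 12.] [0.4139 0.1992] tool px [[255. 190.]] [[0.388, 0.199], [0.39, 0.209], [0.44, 0.2], [0.439, 0.189]]
[261. 245.] [44. 12.] [0.3622 0.2091] tool px [[255. 190.]] [[0.344, 0.208], [0.346, 0.218], [0.38, 0.21], [0.378, 0.2]]
[166. 247.] [68. 32.] [0.2874 0.2212] tool px [[255. 190.]] [[0.266, 0.242], [0.291, 0.254], [0.309, 0.201], [0.283, 0.188]]
[320. 216.] [12. 79.] [0.4113 0.2252] tool px [[255. 190.]] [[0.382, 0.236], [0.442, 0.224], [0.441, 0.214], [0.38, 0.226]]
[256. 187.] [85. 42.] [0.3671 0.2566] tool px [[255. 190.]] [[0.355, 0.291], [0.385, 0.289], [0.38, 0.222], [0.348, 0.224]]
[308.  64.] [ 98. 128.] [0.4179 0.3346] tool px [[255. 190.]] [[0.377, 0.301], [0.393, 0.381], [0.455, 0.369], [0.446, 0.288]]
[227.  50.] [112.  50.] [0.3669 0.3538] tool px [[255. 190.]] [[0.344, 0.385], [0.375, 0.39], [0.391, 0.323], [0.357, 0.316]]
[181.  21.] [68. 46.] [0.3411 0.3778] tool px [[255. 190.]] [[0.32, 0.392], [0.348, 0.401], [0.363, 0.364], [0.334, 0.354]]
[ -0.05815019  -0.06322496 -12.5584538 ]
```

Emit:
carry_out(
  steps=[
    {"x": 0, "y": 0, "z": -3.5, "rx": 0, "ry": 0, "rz": 0, "gripper": -0.3},
    {"x": 0, "y": 0, "z": -3.5, "rx": 0, "ry": 0, "rz": 0, "gripper": -0.3},
    {"x": 0, "y": 0, "z": -3.5, "rx": 0, "ry": 0, "rz": 0, "gripper": -0.3},
    {"x": 0, "y": 0, "z": -2, "rx": 0, "ry": 0, "rz": 0, "gripper": -0.3},
    {"x": 0, "y": 0, "z": 0, "rx": 0, "ry": 0, "rz": 0, "gripper": -0.3},
    {"x": 0, "y": 0, "z": 0, "rx": 0, "ry": 0, "rz": 0, "gripper": -1},
    {"x": 0, "y": 0, "z": 0, "rx": 0, "ry": 0, "rz": 0, "gripper": -1},
    {"x": 0, "y": 0, "z": 0, "rx": 0, "ry": 0, "rz": 0, "gripper": -1},
  ],
  squeeze=30,
)

```text
time_s: 48.83
position: [0.3651, 0.2546, 0.1016]
eef_rot: [-3.126, 0.298, 0.003]
force: [-5.6, 1.8, -0.0]
finger_gap: 0.0128
```

Emit:
carry_out(
  steps=[
    {"x": 0, "y": 0, "z": 0, "rx": 0, "ry": 0, "rz": 0, "gripper": -1},
    {"x": 0.02, "y": 0, "z": 0.5, "rx": 0, "ry": 0, "rz": 0, "gripper": -1},
    {"x": 0.04, "y": -0.01, "z": 0.5, "rx": 0, "ry": 0, "rz": 0, "gripper": -1},
    {"x": 0.06, "y": -0.01, "z": 0.5, "rx": 0, "ry": 0, "rz": 0, "gripper": -1},
    {"x": 0.08, "y": -0.02, "z": 0.5, "rx": 0, "ry": 0, "rz": 0, "gripper": -1},
    {"x": 0.12, "y": -0.02, "z": 0.5, "rx": 0, "ry": 0, "rz": 0, "gripper": -1},
    {"x": 0.14, "y": -0.02, "z": 0.5, "rx": 0, "ry": 0, "rz": 0, "gripper": -1},
    {"x": 0.14, "y": -0.03, "z": 0.5, "rx": 0, "ry": 0, "rz": 0, "gripper": -1},
  ],
)

```text
time_s: 49.5
position: [0.3709, 0.2534, 0.1368]
eef_rot: [-3.126, 0.298, 0.003]
force: [-4.7, 2.2, -0.9]
finger_gap: 0.0128
```

```bash
python3 - <<'E'
from h import *
p=st(); H=cage(-.075,.085); v=p[:2]-H; print('r',np.linalg.norm(v))
v0=np.array([-.045,-.137]); f=lambda t:R.from_euler('z',YW-t).as_matrix()[:2,:2]@v0
th=np.radians(109.4); print('expected',H+f(th),'end',H+f(0))
n=20
for i in range(n): print((100*(f(th*(1-(i+1)/n))-f(th*(1-i/n)))).round(2).tolist())
E
```

```text
pos [0.3709 0.2534 0.1368] yaw -10.9 gap 0.0128 F [-4.7  2.2 -0.9] t 49.5 j [ 0.34 -0.11  2.14  0.    1.12  0.53]
r 0.14572777860433117
expected [0.37284096 0.25377486] end [0.47460419 0.04153405]
[-0.61, -1.23]
[-0.49, -1.29]
[-0.37, -1.33]
[-0.24, -1.36]
[-0.11, -1.37]
[0.02, -1.38]
[0.16, -1.37]
[0.28, -1.35]
[0.41, -1.31]
[0.54, -1.27]
[0.65, -1.21]
[0.77, -1.14]
[0.87, -1.07]
[0.97, -0.98]
[1.06, -0.88]
[1.14, -0.78]
[1.21, -0.66]
[1.26, -0.55]
[1.31, -0.42]
[1.34, -0.3]
```

Emit:
carry_out(
  steps=[
    {"x": -0.61, "y": -1.23, "z": 0, "rx": 0, "ry": 0, "rz": 5.47, "gripper": -1},
    {"x": -0.49, "y": -1.29, "z": 0, "rx": 0, "ry": 0, "rz": 5.47, "gripper": -1},
    {"x": -0.37, "y": -1.33, "z": 0, "rx": 0, "ry": 0, "rz": 5.47, "gripper": -1},
    {"x": -0.24, "y": -1.36, "z": 0, "rx": 0, "ry": 0, "rz": 5.47, "gripper": -1},
    {"x": -0.11, "y": -1.37, "z": 0, "rx": 0, "ry": 0, "rz": 5.47, "gripper": -1},
    {"x": 0.02, "y": -1.38, "z": 0, "rx": 0, "ry": 0, "rz": 5.47, "gripper": -1},
    {"x": 0.16, "y": -1.37, "z": 0, "rx": 0, "ry": 0, "rz": 5.47, "gripper": -1},
    {"x": 0.28, "y": -1.35, "z": 0, "rx": 0, "ry": 0, "rz": 5.47, "gripper": -1},
  ],
)

```text
time_s: 50.17
position: [0.3558, 0.1452, 0.1362]
eef_rot: [-3.01, -0.898, 0.009]
force: [-11.2, -2.6, 3.3]
finger_gap: 0.0126
```

Emit:
carry_out(
  steps=[
    {"x": 0.41, "y": -1.31, "z": 0, "rx": 0, "ry": 0, "rz": 5.47, "gripper": -1},
    {"x": 0.54, "y": -1.27, "z": 0, "rx": 0, "ry": 0, "rz": 5.47, "gripper": -1},
    {"x": 0.65, "y": -1.21, "z": 0, "rx": 0, "ry": 0, "rz": 5.47, "gripper": -1},
    {"x": 0.77, "y": -1.14, "z": 0, "rx": 0, "ry": 0, "rz": 5.47, "gripper": -1},
    {"x": 0.87, "y": -1.07, "z": 0, "rx": 0, "ry": 0, "rz": 5.47, "gripper": -1},
    {"x": 0.97, "y": -0.98, "z": 0, "rx": 0, "ry": 0, "rz": 5.47, "gripper": -1},
    {"x": 0, "y": 0, "z": 0, "rx": 0, "ry": 0, "rz": 0, "gripper": -1},
    {"x": 0, "y": 0, "z": 0, "rx": 0, "ry": 0, "rz": 0, "gripper": -1},
  ],
)

```text
time_s: 50.83
position: [0.3995, 0.0737, 0.1369]
eef_rot: [2.635, 1.705, -0.01]
force: [-10.8, -10.0, 4.2]
finger_gap: 0.0128
```

Emit:
carry_out(
  steps=[
    {"x": 1.06, "y": -0.88, "z": 0, "rx": 0, "ry": 0, "rz": 5.47, "gripper": -1},
    {"x": 1.14, "y": -0.78, "z": 0, "rx": 0, "ry": 0, "rz": 5.47, "gripper": -1},
    {"x": 1.21, "y": -0.66, "z": 0, "rx": 0, "ry": 0, "rz": 5.47, "gripper": -1},
    {"x": 1.26, "y": -0.55, "z": 0, "rx": 0, "ry": 0, "rz": 5.47, "gripper": -1},
    {"x": 1.31, "y": -0.42, "z": 0, "rx": 0, "ry": 0, "rz": 5.47, "gripper": -1},
    {"x": 1.34, "y": -0.3, "z": 0, "rx": 0, "ry": 0, "rz": 5.47, "gripper": -1},
    {"x": 0, "y": 0, "z": 0, "rx": 0, "ry": 0, "rz": 0, "gripper": -1},
    {"x": 0, "y": 0, "z": 0, "rx": 0, "ry": 0, "rz": 0, "gripper": -1},
  ],
)

```text
time_s: 51.5
position: [0.4724, 0.0385, 0.1362]
eef_rot: [-2.048, -2.382, 0.01]
force: [-9.6, -7.3, 1.6]
finger_gap: 0.0127
```

```bash
python3 - <<'E'
from h import *
p=st(); grab('wrist','w9')
E
```

```text
pos [0.4724 0.0385 0.1362] yaw 98.6 gap 0.0127 F [-9.6 -7.3  1.6] t 51.5 j [-0.16 -0.05  2.07 -0.01  1.12 -1.87]
```

The tool is back at the lifted-and-shut pose, (0.4724, 0.0385) against (0.4721, 0.0385) before. I'll press in lightly, lower the bar and release.

Emit:
carry_out(
  steps=[
    {"x": 0.1, "y": 0, "z": 0, "rx": 0, "ry": 0, "rz": 0, "gripper": -1},
    {"x": 0.03, "y": -0.16, "z": -0.5, "rx": 0, "ry": 0, "rz": 0, "gripper": -1},
    {"x": 0.03, "y": -0.14, "z": -0.5, "rx": 0, "ry": 0, "rz": 0, "gripper": -1},
    {"x": 0.02, "y": -0.12, "z": -0.5, "rx": 0, "ry": 0, "rz": 0, "gripper": -1},
    {"x": 0.02, "y": -0.08, "z": -0.5, "rx": 0, "ry": 0, "rz": 0, "gripper": -1},
    {"x": 0.01, "y": -0.06, "z": -0.5, "rx": 0, "ry": 0, "rz": 0, "gripper": -1},
    {"x": 0, "y": -0.04, "z": -0.5, "rx": 0, "ry": 0, "rz": 0, "gripper": -1},
    {"x": 0, "y": -0.02, "z": -0.4, "rx": 0, "ry": 0, "rz": 0, "gripper": -1},
  ],
)

```text
time_s: 52.22
position: [0.4734, 0.0329, 0.1018]
eef_rot: [-2.047, -2.38, 0.009]
force: [-12.3, -5.4, 1.7]
finger_gap: 0.013
```

Emit:
carry_out(
  steps=[
    {"x": 0, "y": 0, "z": 0, "rx": 0, "ry": 0, "rz": 0, "gripper": -1},
    {"x": 0, "y": 0, "z": 0, "rx": 0, "ry": 0, "rz": 0, "gripper": -0.3},
    {"x": 0, "y": 0, "z": 0, "rx": 0, "ry": 0, "rz": 0, "gripper": -0.3},
    {"x": 0, "y": 0, "z": 0, "rx": 0, "ry": 0, "rz": 0, "gripper": -0.3},
    {"x": 0, "y": 0, "z": 1, "rx": 0, "ry": 0, "rz": 0, "gripper": -0.3},
    {"x": 0, "y": 0, "z": 3, "rx": 0, "ry": 0, "rz": 0, "gripper": -0.3},
    {"x": 0, "y": 0, "z": 3, "rx": 0, "ry": 0, "rz": 0, "gripper": -0.3},
    {"x": 0, "y": 0, "z": 3, "rx": 0, "ry": 0, "rz": 0, "gripper": -0.3},
  ],
)

```text
time_s: 52.88
position: [0.4756, 0.0342, 0.2038]
eef_rot: [2.049, 2.38, 0.001]
force: [0.9, -0.4, 0.5]
finger_gap: 0.0299
```

Emit:
carry_out(
  steps=[
    {"x": 0, "y": 0, "z": 4, "rx": 0, "ry": 0, "rz": 0, "gripper": -0.3},
    {"x": -1.7, "y": -0.4, "z": 3, "rx": 0, "ry": 0, "rz": -6.7, "gripper": -0.3},
    {"x": -1.7, "y": -0.4, "z": 2, "rx": 0, "ry": 0, "rz": 0, "gripper": -0.3},
    {"x": 0, "y": 0, "z": 0, "rx": 0, "ry": 0, "rz": 0, "gripper": -0.3},
    {"x": 0, "y": 0, "z": 0, "rx": 0, "ry": 0, "rz": 0, "gripper": -0.3},
    {"x": 0, "y": 0, "z": 0, "rx": 0, "ry": 0, "rz": 0, "gripper": -0.3},
    {"x": 0, "y": 0, "z": 0, "rx": 0, "ry": 0, "rz": 0, "gripper": -0.3},
    {"x": 0, "y": 0, "z": 0, "rx": 0, "ry": 0, "rz": 0, "gripper": -0.3},
  ],
)

```text
time_s: 53.55
position: [0.4411, 0.0264, 0.2898]
eef_rot: [-2.183, -2.255, 0.002]
force: [-0.0, -1.0, -0.3]
finger_gap: 0.0296
```

```bash
python3 - <<'E'
from h import *
st(); c,w=grab('wrist','w10'); s=grab('side')[1]; sm=grab('scene')[1]
a=cv2.resize(w,(480,360),interpolation=cv2.INTER_CUBIC)
cr=lambda i,n:(lambda u:cv2.resize(i[u[1]-40:u[1]+40,u[0]-45:u[0]+45],(270,240),interpolation=cv2.INTER_CUBIC))(proj(cam(n),[*CG,.08])[0].astype(int))
b=np.vstack([cr(s,'side'),cr(sm,'scene')]); can=np.zeros((480,750,3),np.uint8); can[:360,:480]=a; can[:,480:]=b
cv2.imwrite('pics/fin.png',can)
P=proj(c,[[*cage(-.12,-.058),.112],[*cage(-.075,.085),.112],[*cage(-.0965,-.092),.127]]); print((P*480/512).round(0))
E
```

```text
pos [0.4411 0.0264 0.2898] yaw 91.9 gap 0.0296 F [-0.  -1.  -0.3] t 53.5 j [-0.2  -0.31  2.01  0.    1.45 -1.8 ]
[[248. 191.]
 [385. 215.]
 [218. 221.]]
```

View pics/fin.png

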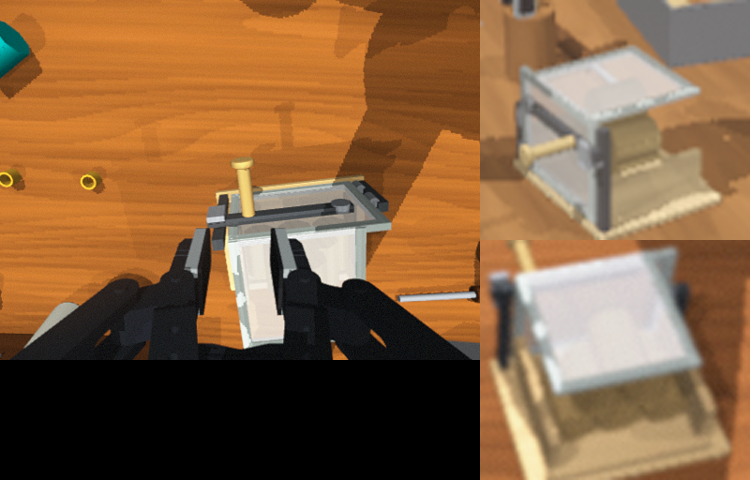

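The gate is shut and the bar lies behind the catch lip. The knob runs from px (247,216) to (242,162), the same as in the picture before opening (scaled: (247,217) to (241,162)). The pile is intact under the roof and the ferrules are in place, so I'll hand in.

```bash
python3 -c "
from workcell import ticket
print(ticket.close_job())"
```

```text
the job is handed in; nothing more can be done
None
```

The job is handed in, but `close_job()` returned no verdict. I lifted the latch with the gate shut and swung the gate to about 110°. All six blanks are stacked as a 3-2-1 pyramid, each gripped by its ends. The gate was then swung shut by the knob, and the bar lowered behind the catch before I let go. The clock stood at about 54 s of the 210 s allowed.

**What the last checks showed:**
- **Pile:** in the side and scene views all six blanks lay parallel and seated. The floor row matched its planned outline to about 1–2 mm.
- **Gate and latch:** the knob appears within a pixel or so of where it was before opening. The tool's shut pose came back to within 1 mm.
- **Robot:** the arm is clear of everything and the force reading is near zero.
- **Other things:** the two ferrules are in place in the last wrist picture. I did not re-measure the tape, glue, gouge, mallet or wax, but nothing suggested they were touched.

**What failed or disagreed:**
- **Refused moves:** my first move calls were refused because every row needs all seven values. The arm did not move.
- **Cage pose:** the first scene-camera fit had residuals up to 4 px, about 12 mm. I replaced it with wrist-camera measurements.
- **Sideways force:** I saw about 28 N on the knob at the end of the opening swing, and 10–15 N while closing. Both are well under the wrist limit.
- **Disturbances:** no knocked blank or slackened grip showed up in any reading.

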